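# Turn a skewed glass shelf home in its brackets

## Task

The loaded glass shelf has been knocked askew in its chrome brackets: slide it to the left until its left edge bears on the chrome stop peg, then push its front right corner so that the glass turns on that peg, and work it home until its back edge bears on the rubber buffers of both brackets, finishing with a steady level push of about 12 N at the middle of its front edge. Leave everything standing on the glass, touch nothing but the glass, and never push on it with more than 16 N, because its edges chip.

Things in the scene. Friction and masses are not known exactly. Their poses are not given: they have to be found in the camera images.
- mount: Fixed low wall with terracotta tiles, 720 mm long, 152 mm high, with two chrome brackets. Origin: on the counter below the shelf's middle, in the plane of the clamps' origins; x into the wall (tiled face at x = +22 mm), y to the left, z up. The seated glass has its left edge on the peg (y = +210), its right edge at y = -210, its back edge on the buffers (x = -12 to 0), its underside at z = 100 mm.
- stop_peg: Fixed upright chrome peg, 10 mm diameter, on the left bracket, 91 to 120 mm above the counter, at x = -25, y = +215 mm of the mount. Origin: on its axis at half the glass's thickness (z = 103 mm), axes as the mount. The glass's left edge, near its back left corner, comes to bear on the peg's right-hand side (5 mm from the axis).
- clamp_l: Left bracket's chrome clamp, 30 mm wide, fixed at x = 0, y = +165 mm of the mount, with a hard black rubber buffer on an adjusting screw inside, on which the back edge of the glass bears. Origin: face of the buffer when screwed right in, z = 103 mm. The buffer is set anywhere from 0 to 12 mm out of there (to -x), hidden under the lip: find it by feel. Axes as the mount. The lip reaches to x = -16 mm, 5 mm above the glass.
- clamp_r: The same on the right bracket, at x = 0, y = -165 mm of the mount, its buffer set on its own (0 to 12 mm out). Below each clamp a bracket arm, an 18 mm wide chrome bar with a nylon strip on top, runs from the wall out to x = -122 mm under the glass.
- glass: Loose tempered glass shelf, clear, green edges, 420 x 125 x 6 mm, 0.8 kg plus 0.45 kg standing on it; sliding it whole takes 2 to 5 N. Origin: underside of its back left corner; x to its back, y to its left end. It starts with its right end swung 4 to 7 degrees out from the wall, 5 to 30 mm right of the peg, its back left corner 14 to 19 mm short of the clamps' origin plane.
- glass_bl (a point): Back left corner of the glass, at half its thickness (axes as the glass).
- glass_br (a point): Back right corner of the glass, at half its thickness.
- glass_fl (a point): Front left corner of the glass, at half its thickness.
- glass_fr (a point): Front right corner of the glass, at half its thickness: the corner to push.
- router: Compact white router, 70 x 95 mm and 24 mm high, with two thin black upright aerials at its back (67 mm high), on the glass; origin at the centre of its underside.
- dish: Stainless steel soap dish with a white bar of soap, 70 x 95 mm and 21 mm high, on the glass; origin at the centre of its underside. It and the router may have changed places.
- box: White plastic box with a grey snap latch, 53 x 73 mm and 36 mm high, on the glass, the nearest to its right end (the last 65 mm of the glass are free); origin at the centre of its underside.
- bell: Small hourglass-shaped blue ceramic bell, 42 mm across and 60 mm high, upright near the back edge of the glass; origin at the centre of its underside, z up.
- clip: Blue plastic clothes peg, 72 x 11 mm and 12 mm high, lying along the front edge of the glass, before the bell; origin at the centre of its underside.
Mind the look-alikes: they are no part of the job. What is shaped like the router but green or turquoise is not meant.

How it is judged:
By the outcome, as a careful person would: the job done as asked, in the order asked, and still so for the second after the job is handed in, with the robot touching nothing.
It also fails if it takes over 72 s, if anything falls off the work surface, if the arm or the gripper's body presses on something with over 40 N, if the wrist force passes 120 N, or if a joint passes its speed limit or range.

## Robot

A 7-joint arm with a two-finger parallel gripper is mounted at the origin on the work surface. World frame = base frame: x ahead of the robot, y to its left, z up, the work surface at z = 0. Lengths are in m, angles in degrees, forces in N, time in s.
With the tool pointing down it reaches from about 0.425 to 0.875 m from the base axis. Payload 4.7 kg.
Tool frame: the origin (TCP) lies between the finger pads; the fingertips stand 25 mm ahead of it and the grasp point (between the pads) lies 6 mm ahead of it (env.tip_reach is the distance from the TCP to the fingertips, in m); z points along the fingers, y is the direction in which the jaws open and shut (so a half turn about z gives the same grasp; the last joint's range is limited). The gripper opens to 87 mm and grips with 3 to 60 N. Pads are 19 mm wide; open, the fingers measure 117 mm over their backs; the gripper's body (75 mm by 190 mm) begins 51 mm behind the grasp point.
Start: joints at [67.5, 18.392, -4.016, 83.108, 1.295, 78.541, -3.26], TCP at [0.257, -0.597, 0.248] pointing down, gripper open.
Joint ranges: [-163.93, 163.93], [-17.29, 119.83], [-79.2, 71.16], [3.27, 140.29], [-89.18, 269.18], [5.43, 117.66], [-154.24, 154.24]. Speed limits (degrees/s): [147.25, 147.25, 180, 180, 180, 180, 180].

## Interface

Orientations are given as [roll, pitch, yaw] about the fixed x, y, z axes, in that order (R = Rz(yaw) Ry(pitch) Rx(roll)).
In Python, from cell import env, viewer, job gives the robot as it stands.
- The arm moves only by the tool move_arm, never from a script. Its argument "steps" is a list of rows, each a list of 7 numbers: the finger opening in cm, from 0 to 8.7, then the shift along the tool's x, y, z in cm, then the turn, a rotation vector about the tool's x, y, z in rad. In form: [[fingers, tx, ty, tz, wx, wy, wz], ...]. A call has 1 to 5 rows; each row shifts and turns the commanded pose from where the row before left it, along the tool's axes as they then stand; what a row does not reach is not made up. A row lasts 1/12 s, in which the tool goes at most 41.7 mm and 7.16 degrees, less where a joint would pass 70% of its speed; a pose out of reach is approached as far as the arm can. A call is refused whole if a number of a shift passes 4.17 or a number of a turn 0.125, either way. A call with a gripper value outside its range is refused whole. The fingers move at their own pace and stop on an object; "force" is the grip in N (left out, the last holds). Time passes only in rows, so rows that do not move let the fingers close. It gives the time, the measured TCP pose, the force and the opening at its end, in the units of the state.
- env.get_obs(): the state, without advancing time (a new reading comes with each control period).
- viewer.read_camera(name): name is "scene" or "top"; returns a dict with "img" (480x640x3 uint8, red, green, blue), "vfov" (degrees; the focal length in pixels is half the picture's height over the tangent of half this angle, whatever the lens; pixels are square), "cx", "cy" (the principal point, pixels), "k1" (the pictures are not rectified: a ray, as slopes to the right and down, at radius r is drawn at 1 + k1 r^2 times it, then the intrinsics apply), "extrinsics" (4x4, takes a point from world to camera coordinates). Camera axes: x right, y down, z forward; pixel columns grow to the right and rows downward; lengths in m; the calibration is good to about 2 mm. A picture is of the moment at which its call begins. There is no depth.
- job.sign_off(): hands the job in, once; it reports no verdict.
The state is a dict: "time_s": time; "qpos": joint angles; "joint_velocities": joint speeds; "effort": joint torques, N m; "tool_pos": TCP position; "tool_rot": TCP orientation; "force": force on the tool from outside, world axes, zero at the start; "wrist_torque": the same for the moment, N m; "grip_width": finger opening in m.
Only numpy, scipy, OpenCV 4.12 (cv2) and the standard library are available. Lean on these libraries where they do the work, as an engineer would, in place of code of your own. Each camera call takes 0.05 s, during which the arm holds its last target.

## Working session

There is one attempt and no reset: what is moved stays moved. The work goes in short steps, Python scripts to look and compute and a tool call to move; the robot and the scene stay as the last step left them, time stands still between calls to the robot, and variables do not carry over. Pictures are saved under pics/ and viewed, and the job is handed in when it is done.

Besides the shell and the picture viewer there is one more tool, called after "Request:" as name([rows], argument=value, ...), one row to a line, values as JSON. move_arm: Moves the arm, as the interface text tells. Its arguments: {"type":"object","properties":{"steps":{"type":"array"},"force":{"type":"number"}},"required":["steps"]}

```bash
ls; mkdir -p pics
python3 - <<'E'
from cell import env, viewer, job
import cv2
o=env.get_obs(); print(o)
for n in ("scene","top"):
    c=viewer.read_camera(n); cv2.imwrite(f"pics/{n}0.png",c["img"][:,:,::-1]); print(n,c["vfov"],c["cx"],c["cy"],c["k1"],c["extrinsics"].round(4).tolist())
E
```

```text
pics
{'time_s': 0.0, 'qpos': array([67.49811832, 18.43836071, -4.01632087, 83.17417967,  1.29664395,
       78.53892505, -3.26156429]), 'joint_velocities': array([-0.00972711,  0.00562696, -0.04165774,  0.08364712,  0.05410124,
        0.03573906, -0.03449302]), 'effort': array([-3.08963001e-05, -4.91299975e+01, -4.03929558e-01, -3.12531567e+01,
       -6.38940535e-02,  4.36324789e-02,  1.99101046e-04]), 'tool_pos': array([ 0.25696743, -0.59651608,  0.24647582]), 'tool_rot': array([-1.79893869e+02,  6.99068680e-03,  2.33111347e+01]), 'force': array([-0.38851516,  0.82641303,  0.53394387]), 'wrist_torque': array([ 1.13542235e-02, -3.74892822e-02,  6.60333103e-05]), 'grip_width': 0.08708059634393538}
scene 47.53650285258721 307.9296191673257 233.22681811092338 -0.0209837436703848 [[-0.421, 0.9068, 0.0199, 0.1793], [0.6732, 0.3271, -0.6632, -0.3552], [-0.6079, -0.2658, -0.7482, 1.4043], [0.0, 0.0, 0.0, 1.0]]
top 42.379503356575825 316.66109067743275 233.28807560181795 -0.11772630490818085 [[-0.0134, -0.9997, -0.0181, 0.0971], [-0.9883, 0.016, -0.1515, 0.5577], [0.1517, 0.0158, -0.9883, 1.2754], [0.0, 0.0, 0.0, 1.0]]
```

View pics/scene0.png

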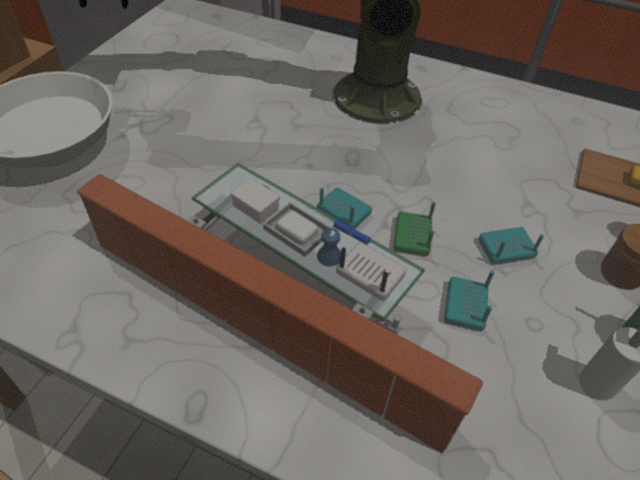

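View pics/top0.png

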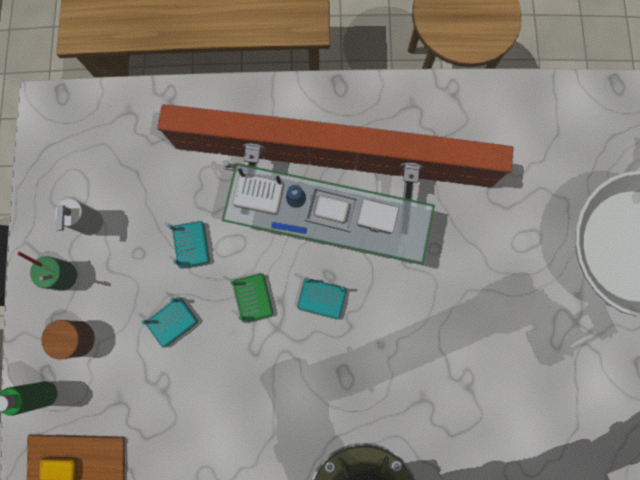

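The scene view shows the wall, and the glass with the box, dish, bell, clip and white router on it. In the top view the glass corners are about (237,165) BL, (224,220) FL, (434,205) BR and (424,262) FR, with clamps at (252,152) and (411,173). The four teal or green routers on the counter are look-alikes. Next: zoomed crops.

```bash
cat > h.py <<'E'
import numpy as np, cv2
from cell import env, viewer, job
def K(c):
    f=240/np.tan(np.radians(c["vfov"]/2)); return f,c["cx"],c["cy"],c["k1"]
def ray(c,u,v):
    f,cx,cy,k=K(c); d=np.array([(u-cx)/f,(v-cy)/f]); r=np.linalg.norm(d); s=r
    for _ in range(30): s=r/(1+k*s*s)
    d=d*(s/r if r>0 else 1); E=np.array(c["extrinsics"]); R=E[:3,:3]; o=-R.T@E[:3,3]
    return o,R.T@np.array([d[0],d[1],1])
def onz(c,u,v,z):
    o,d=ray(c,u,v); return o+d*(z-o[2])/d[2]
def proj(c,p):
    f,cx,cy,k=K(c); E=np.array(c["extrinsics"]); q=E[:3,:3]@np.array(p)+E[:3,3]; x=q[:2]/q[2]; x=x*(1+k*(x@x)); return np.array([cx+f*x[0],cy+f*x[1]])
def tri(c1,p1,c2,p2):
    o1,d1=ray(c1,*p1);o2,d2=ray(c2,*p2);d1/=np.linalg.norm(d1);d2/=np.linalg.norm(d2)
    A=np.stack([d1,-d2],1);t=np.linalg.lstsq(A,o2-o1,rcond=None)[0]
    a=o1+d1*t[0];b=o2+d2*t[1];return (a+b)/2,np.linalg.norm(a-b)
def crop(img,x0,y0,w,h,s,name):
    cv2.imwrite("pics/"+name,cv2.resize(img[y0:y0+h,x0:x0+w,::-1],None,fx=s,fy=s,interpolation=cv2.INTER_CUBIC))
E
python3 - <<'E'
from h import *
import pickle
cs={n:viewer.read_camera(n) for n in("scene","top")}
pickle.dump(cs,open("c0.pkl","wb"))
crop(cs["top"]["img"],150,95,160,140,5,"t_l.png")
crop(cs["top"]["img"],300,130,160,140,5,"t_r.png")
crop(cs["scene"]["img"],300,220,160,120,5,"s_l.png")
crop(cs["scene"]["img"],170,140,160,120,5,"s_r.png")
E
```

```text
(no output)
```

View pics/t_l.png

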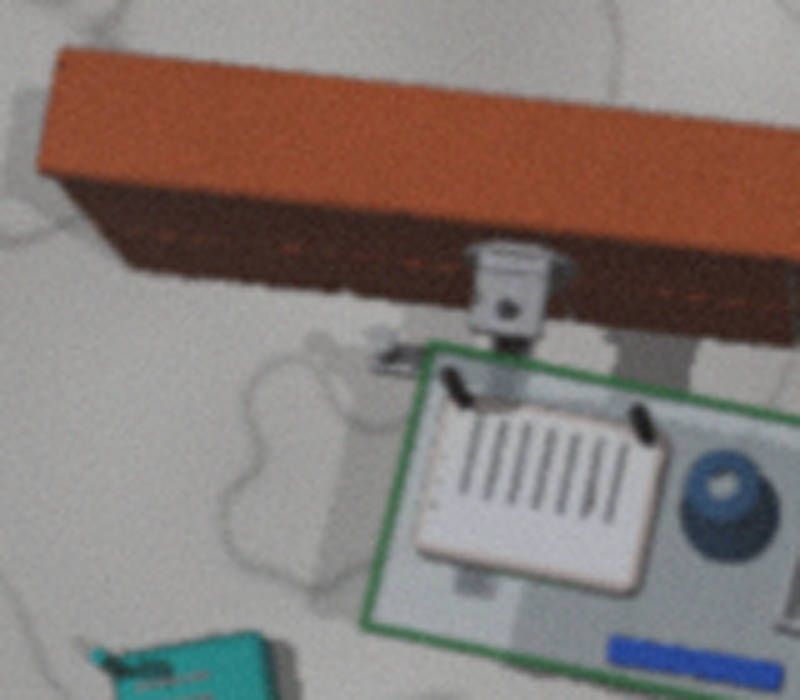

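View pics/t_r.png

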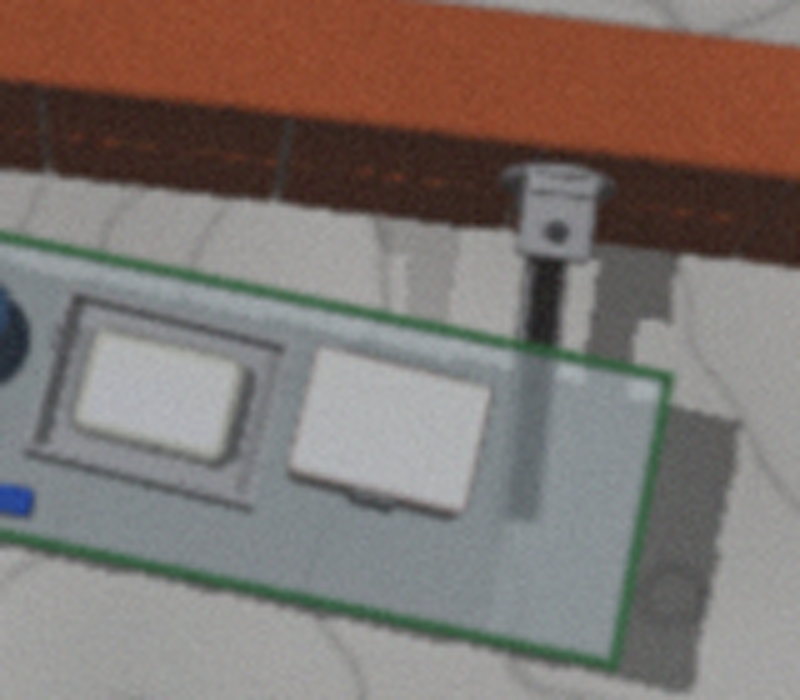

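View pics/s_l.png

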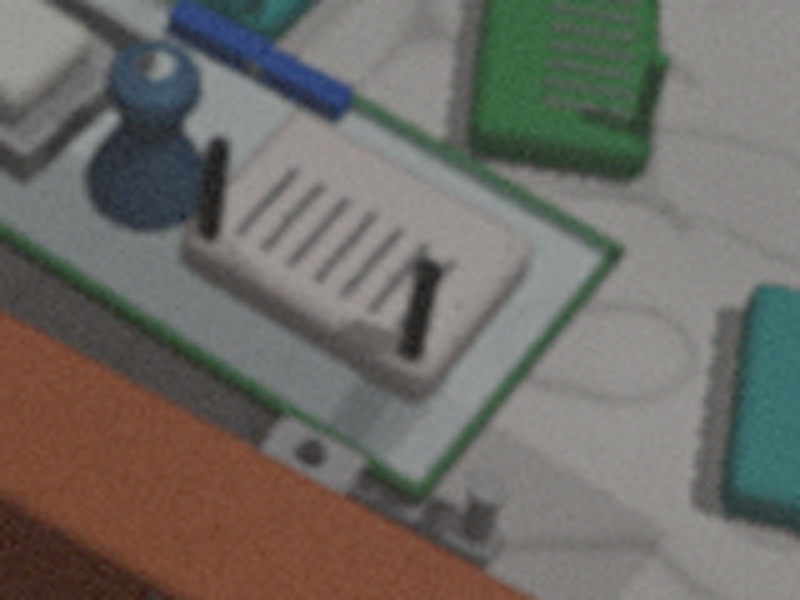

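View pics/s_r.png

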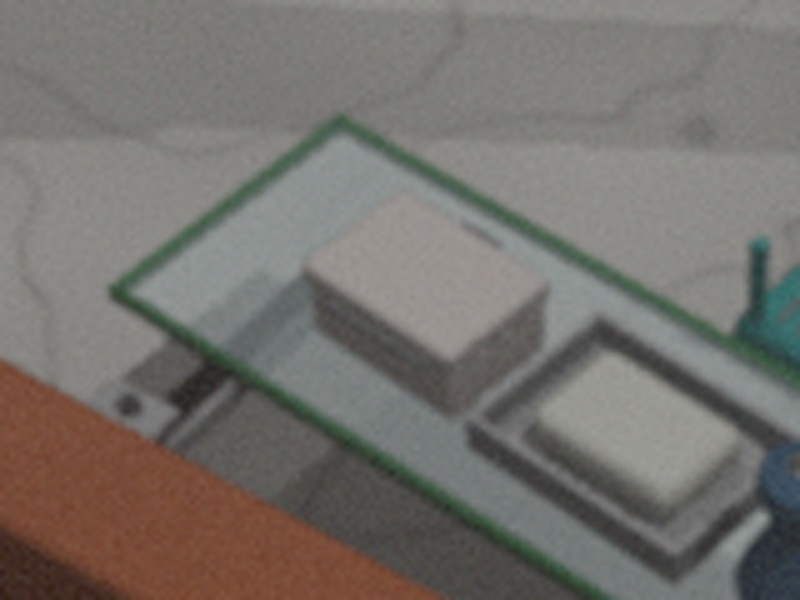

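The crops show all four green glass edges clearly. The top-view corners are about (237,164), (223,220), (434,205) and (423,262). The peg is at about (226,163) in top and (396,319) in scene. I'll fit the edges and the mount pose.

```bash
cat > meas.py <<'E'
from h import *
def green(img):
    h=cv2.cvtColor(img,cv2.COLOR_RGB2HSV); return ((h[...,0]>48)&(h[...,0]<78)&(h[...,1]>85)&(h[...,2]>40)&(h[...,2]<200))
def edges(c,guess,z=0.103):
    """guess: world xy corners BL,FL,FR,BR at z; returns refined corners from green pixels"""
    m=green(c["img"]); v,u=np.nonzero(m)
    P=np.array([onz(c,a,b,z)[:2] for a,b in zip(u,v)])
    G=np.array(guess,float)[:, :2]
    for it,tol in enumerate((.012,.008,.006,.005)):
        L=[];N=[]
        for i in range(4):
            a,b=G[i],G[(i+1)%4]; d=(b-a);l=np.linalg.norm(d);d/=l;n=np.array([-d[1],d[0]])
            t=(P-a)@d;s=(P-a)@n
            k=(abs(s)<tol)&(t>.008)&(t<l-.008)
            Q=P[k];vx,vy,x0,y0=cv2.fitLine(Q.astype(np.float32),cv2.DIST_HUBER,0,.001,.001).ravel()
            L.append((np.array([x0,y0]),np.array([vx,vy])));N.append(int(k.sum()))
        for i in range(4):
            (p,d),(q,e)=L[i-1],L[i]
            t=np.linalg.solve(np.stack([d,-e],1),q-p);G[i]=p+d*t[0]
    return G,N
E
python3 - <<'E'
from meas import *
import pickle
cs=pickle.load(open("c0.pkl","rb"))
T,S=cs["top"],cs["scene"]
gt=[(237,164),(223,220),(423,262),(434,205)]
gs=[(384,318),(424,270),(238,164),(193,198)]
for c,g in((T,gt),(S,gs)):
    for z in(.103,):
        G,N=edges(c,[onz(c,u,v,z) for u,v in g],z)
        print(G.round(4).tolist(),N,[round(float(np.linalg.norm(G[i]-G[i-3])),4) for i in range(4)])
        print("ang",[round(float(np.degrees(np.arctan2(*(G[(i+1)%4]-G[i])[::-1]))),2) for i in range(4)])
# corners tri
for a,b in zip(gt,gs): 
    p,e=tri(T,a,S,b);print("corner",p.round(4),round(e,4))
p,e=tri(T,(225.7,162),S,(396,318.5));print("peg top",p.round(4),e)
# wall top
for n,c,pts in(("top",T,[(159,128.5),(163,104.5),(512,146),(509.5,171)]),("scene",S,[(79,190.5),(98,176.5),(481,384),(462,406)])):
    print(n,[onz(c,u,v,.152)[:2].round(4).tolist() for u,v in pts])
E
```

```text
[[0.6996, 0.2538], [0.5815, 0.2812], [0.4862, -0.1245], [0.6044, -0.1524]] [10, 144, 34, 106] [0.1212, 0.4168, 0.1214, 0.4172]
ang [166.94, -103.22, -13.27, 76.81]Traceback (most recent call last):
  File "<stdin>", line 9, in <module>
  File "meas.py", line 15, in edges
    Q=P[k];vx,vy,x0,y0=cv2.fitLine(Q.astype(np.float32),cv2.DIST_HUBER,0,.001,.001).ravel()
                       ~~~~~~~~~~~^^^^^^^^^^^^^^^^^^^^^^^^^^^^^^^^^^^^^^^^^^^^^^^^^
cv2.error: OpenCV(4.12.0) /io/opencv/modules/imgproc/src/linefit.cpp:50: error: (-215:Assertion failed) count > 0 in function 'fitLine2D_wods'
```

Run:
```python
import pickle; from h import *
cs=pickle.load(open("c0.pkl","rb"))
crop(cs["top"]["img"],210,135,60,50,12,"t_c1.png")
crop(cs["top"]["img"],385,150,60,50,12,"t_c2.png")
crop(cs["scene"]["img"],340,290,70,50,11,"s_c1.png")
```

```text
(no output)
```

View pics/t_c1.png

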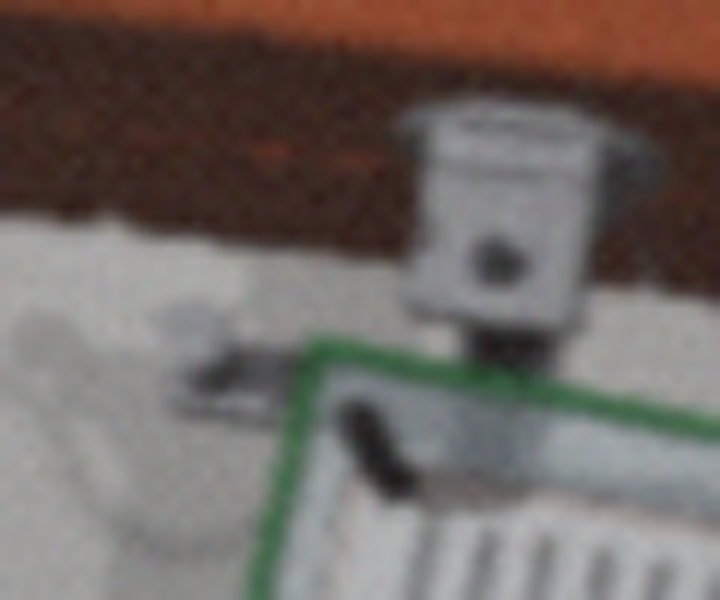

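View pics/s_c1.png

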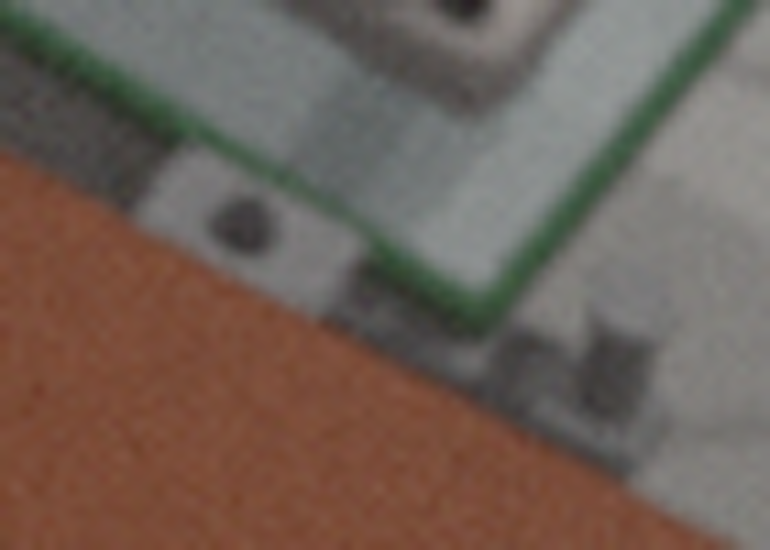

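The peg's bright top is at (225.8,161.3) in top and (396.8,318.2) in scene, beside the glass's back left corner. The green mask is too strict for the scene view, so I'll loosen it.

```bash
sed -i 's/>85)&/>60)\&/; s/>48)/>44)/; s/<78)/<84)/' meas.py
python3 - <<'E'
from meas import *
import pickle
cs=pickle.load(open("c0.pkl","rb"))
T,S=cs["top"],cs["scene"]
gt=[(237,164),(223,220),(423,262),(434,205)]
gs=[(384,318),(424,270),(238,164),(193,198)]
R={}
for n,c,g in(("t",T,gt),("s",S,gs)):
    h=cv2.cvtColor(c["img"],cv2.COLOR_RGB2HSV)
    for z in(.103,.106):
        try:
            G,N=edges(c,[onz(c,u,v,z) for u,v in g],z); R[n,z]=G
            print(n,z,G.round(4).tolist(),N,[round(float(np.linalg.norm(G[i]-G[i-3])),4) for i in range(4)])
            print("ang",[round(float(np.degrees(np.arctan2(*(G[(i+1)%4]-G[i])[::-1]))),2) for i in range(4)], "ctr",G.mean(0).round(4))
        except Exception as e: print(n,z,"fail")
for a,b in zip(gt,gs): 
    p,e=tri(T,a,S,b);print("corner",p.round(4),round(e,4))
p,e=tri(T,(225.8,161.3),S,(396.8,318.2));print("peg top",p.round(4),e)
for n,c,pts in(("top",T,[(159,128.5),(163,104.5),(512,146),(509.5,171)]),("scene",S,[(98,176.5),(79,190.5),(481,384)])):
    print(n,[onz(c,u,v,.152)[:2].round(4).tolist() for u,v in pts])
E
```

```text
t 0.103 [[0.6997, 0.2536], [0.5816, 0.281], [0.4865, -0.1242], [0.6047, -0.1524]] [69, 344, 94, 309] [0.1212, 0.4163, 0.1215, 0.417]
ang [166.93, -103.2, -13.42, 76.83] ctr [0.5931 0.0645]
t 0.106 [[0.6988, 0.2532], [0.5811, 0.2805], [0.4862, -0.1238], [0.6041, -0.1519]] [69, 344, 94, 309] [0.1209, 0.4153, 0.1212, 0.416]
ang [166.93, -103.2, -13.42, 76.83] ctr [0.5926 0.0645]
s 0.103 [[0.7004, 0.2527], [0.5819, 0.2804], [0.4865, -0.1247], [0.6063, -0.1528]] [67, 119, 14, 291] [0.1216, 0.4162, 0.123, 0.4162]
ang [166.85, -103.25, -13.18, 76.94] ctr [0.5938 0.0639]
s 0.106 [[0.7023, 0.253], [0.5844, 0.2806], [0.4894, -0.1228], [0.6087, -0.1507]] [67, 119, 14, 291] [0.1211, 0.4144, 0.1225, 0.4145]
ang [166.85, -103.25, -13.18, 76.94] ctr [0.5962 0.065 ]
corner [0.6986 0.2525 0.1018] 0.0013
corner [0.5808 0.2808 0.1007] 0.0015
corner [ 0.4875 -0.1254  0.1017] 0.0019
corner [ 0.6048 -0.1532  0.1006] 0.0014
peg top [0.7008 0.2726 0.1175] 0.0005016071194972975
top [[0.7636, 0.4055], [0.815, 0.3991], [0.7138, -0.3087], [0.6621, -0.2999]]
scene [[0.6732, -0.2979], [0.7158, -0.3041], [0.773, 0.4081]]
```

Both views agree at z = 0.103: glass size 0.416 × 0.121 measured along the green band's centreline, yaw about -13.15°. Next, refine the mount from the wall edges, clamp lips and peg.

Run:
```python
from meas import *
import pickle
cs=pickle.load(open("c0.pkl","rb"));T,S=cs["top"],cs["scene"]
print(env.tip_reach)
h=cv2.cvtColor(T["img"],cv2.COLOR_RGB2HSV)
m=((h[...,0]<14)&(h[...,1]>120)&(h[...,2]>90)).astype(np.uint8); m[:95]=0;m[195:]=0;m[:,:150]=0;m[:,530:]=0
m=cv2.morphologyEx(m,cv2.MORPH_OPEN,np.ones((3,3)))
up=[];lo=[]
for u in range(175,500):
    v=np.nonzero(m[:,u])[0]
    if len(v)>10: up.append(onz(T,u,v.min()-.5,.152)[:2]); lo.append(onz(T,u,v.max()+.5,.152)[:2])
for n,P in(("back",up),("front",lo)):
    vx,vy,x0,y0=cv2.fitLine(np.array(P,np.float32),cv2.DIST_HUBER,0,.001,.001).ravel(); print(n,np.degrees(np.arctan2(vy,vx)),x0,y0)
hs=cv2.cvtColor(S["img"],cv2.COLOR_RGB2HSV)
ms=((hs[...,0]<14)&(hs[...,1]>100)&(hs[...,2]>90)).astype(np.uint8); ms[:160]=0; ms=cv2.morphologyEx(ms,cv2.MORPH_OPEN,np.ones((3,3)))
lo=[]
for u in range(110,450):
    v=np.nonzero(ms[:,u])[0]
    if len(v): lo.append(onz(S,u,v.min()-.5,.152)[:2])
vx,vy,x0,y0=cv2.fitLine(np.array(lo,np.float32),cv2.DIST_HUBER,0,.001,.001).ravel(); print("scene front",np.degrees(np.arctan2(vy,vx)),x0,y0, (x0+ (0.05-y0)*vx/vy))
# lips, screws tri
for n,a,b in(("screwL",(251.5,156.7),(362.3,310.4)),("screwR",(411.3,176.5),(196,221.2))):
    p,e=tri(T,a,S,b);print(n,p.round(4),round(e,4))
```

```text
0.025
back 81.79794 0.7640262 0.044052817
front 81.80599 0.71013105 0.045065995
scene front 81.90239 0.71914476 0.07197136 0.71601874
screwL [0.7096 0.22   0.1164] 0.0004
screwR [ 0.6622 -0.1071  0.1152] 0.0005
```

The checks agree: the screws are 330.5 mm apart (330 given) at 81.75°, so mount yaw is about -8.2° and the origin about (0.693, 0.056). The glass's back left corner is about (-19, 198) mm in the mount frame, which leaves a peg gap of about 12 mm.

What could be taken for the target:
- The glass is the only clear sheet, with corners at (237,164), (223,220), (423,262) and (434,205).
- The look-alike routers at (190,243), (171,321), (252,297) and (323,298) stand on the counter and are not touched.

The close crop t_r.png confirms the right end: green edge, with the box beside it.

I'll push with closed fingers pointing down, starting by moving toward the right end.

```bash
cat > go.py <<'E'
import sys
from h import *
def rel(target,yaw):
    o=env.get_obs(); r=np.radians(o["tool_rot"]); p=o["tool_pos"]
    cx,sx=np.cos(r[0]),np.sin(r[0]);cy,sy=np.cos(r[1]),np.sin(r[1]);cz,sz=np.cos(r[2]),np.sin(r[2])
    R=np.array([[cz,-sz,0],[sz,cz,0],[0,0,1]])@np.array([[cy,0,sy],[0,1,0],[-sy,0,cy]])@np.array([[1,0,0],[0,cx,-sx],[0,sx,cx]])
    d=R.T@(np.array(target)-p)*100
    print("t",round(o["time_s"],2),"pos",p.round(4),"rot",o["tool_rot"].round(2),"F",o["force"].round(1),"w",round(o["grip_width"],4))
    dy=(yaw-o["tool_rot"][2]+180)%360-180
    print("tool shift cm",d.round(2),"wz rad",round(-np.radians(dy),3))
a=list(map(float,sys.argv[1:])); rel(a[:3],a[3])
E
python3 go.py 0.5395 -0.1666 0.2 -13.2
```

```text
t 0.2 pos [ 0.257  -0.5967  0.2469] rot [-179.94    0.     23.31] F [ 0.8 -0.4 -0.2] w 0.087
tool shift cm [ 42.96 -28.32   4.72] wz rad 0.637
```

Request:
move_arm([
  [0, 3.2, -2.1, 0.3, 0, 0, 0],
  [0, 3.2, -2.1, 0.3, 0, 0, 0],
  [0, 3.2, -2.1, 0.3, 0, 0, 0],
  [0, 3.2, -2.1, 0.3, 0, 0, 0],
  [0, 3.2, -2.1, 0.3, 0, 0, 0],
], force=10)

```text
time_s: 0.62
tool_pos: [0.3632, -0.4356, 0.2323]
tool_rot: [180.0, 0.0, 23.3]
force: [1.1, 0.3, 0.4]
grip_width: 0.0617
```

```bash
python3 go.py 0.5395 -0.1666 0.2 -13.2
```

```text
t 0.62 pos [ 0.3632 -0.4356  0.2323] rot [1.800e+02 1.000e-02 2.329e+01] F [1.1 0.3 0.4] w 0.0617
tool shift cm [ 26.83 -17.73   3.23] wz rad 0.637
```

Request:
move_arm([
  [0, 3.3, -2.2, 0.2, 0, 0, 0],
  [0, 3.3, -2.2, 0.2, 0, 0, 0],
  [0, 3.3, -2.2, 0.2, 0, 0, 0],
  [0, 3.3, -2.2, 0.2, 0, 0, 0],
  [0, 3.3, -2.2, 0.2, 0, 0, 0],
])

```text
time_s: 1.03
tool_pos: [0.4712, -0.2692, 0.2226]
tool_rot: [180.0, 0.0, 23.3]
force: [0.1, -0.6, 0.1]
grip_width: 0.0283
```

Request:
move_arm([
  [0, 3.3, -2.1, 0.2, 0, 0, 0],
  [0, 3.3, -2.1, 0.2, 0, 0, 0],
  [0, 2.5, -1.6, 0.2, 0, 0, 0.12],
  [0, 0, 0, 0, 0, 0, 0.12],
  [0, 0, 0, 0, 0, 0, 0.12],
])

```text
time_s: 1.45
tool_pos: [0.5323, -0.1785, 0.2162]
tool_rot: [-179.9, 0.0, 2.7]
force: [-0.1, 0.2, 0.2]
grip_width: 0.0014
```

```bash
python3 go.py 0.5395 -0.1666 0.2 -13.2
```

```text
t 1.45 pos [ 0.5323 -0.1785  0.2162] rot [-1.7994e+02  1.0000e-02  2.6600e+00] F [-0.1  0.2  0.2] w 0.0014
tool shift cm [ 0.78 -1.15  1.62] wz rad 0.277
```

Request:
move_arm([
  [0, 0, 0, 0.8, 0, 0, 0.1],
  [0, 0, 0, 0.8, 0, 0, 0.1],
  [0, 0, 0, 0, 0, 0, 0.077],
  [0, 0, 0, 0, 0, 0, 0],
])

```text
time_s: 1.78
tool_pos: [0.5307, -0.1815, 0.1998]
tool_rot: [180.0, 0.1, -13.3]
force: [0.3, 0.4, 0.6]
grip_width: 0.0007
```

```bash
python3 go.py 0.5395 -0.1666 0.121 -13.2
```

```text
t 1.78 pos [ 0.5307 -0.1815  0.1998] rot [ 1.800e+02  9.000e-02 -1.329e+01] F [0.3 0.4 0.6] w 0.0007
tool shift cm [ 0.53 -1.66  7.88] wz rad -0.002
```

Next, descend to the right of the end (28 mm out), then check with the camera.

Request:
move_arm([
  [0, 0.5, 0, 2, 0, 0, 0],
  [0, 0, 0, 2.2, 0, 0, 0],
  [0, 0, 0, 2.2, 0, 0, 0],
  [0, 0, 0, 1.4, 0, 0, 0],
  [0, 0, 0, 0, 0, 0, 0],
])

```text
time_s: 2.2
tool_pos: [0.5338, -0.1822, 0.1193]
tool_rot: [-180.0, 0.3, -13.1]
force: [-0.9, -0.1, 0.2]
grip_width: 0.0003
```

```bash
python3 go.py 0.5395 -0.1666 0.121 -13.2
python3 - <<'E'
from h import *
c=viewer.read_camera("top"); crop(c["img"],340,140,160,140,5,"t1.png")
c=viewer.read_camera("scene"); crop(c["img"],130,60,200,150,4,"s1.png")
E
```

```text
t 2.2 pos [ 0.5338 -0.1822  0.1193] rot [-179.95    0.34  -13.07] F [-0.9 -0.1  0.2] w 0.0003
tool shift cm [ 0.2  -1.65 -0.17] wz rad 0.002
```

View pics/t1.png

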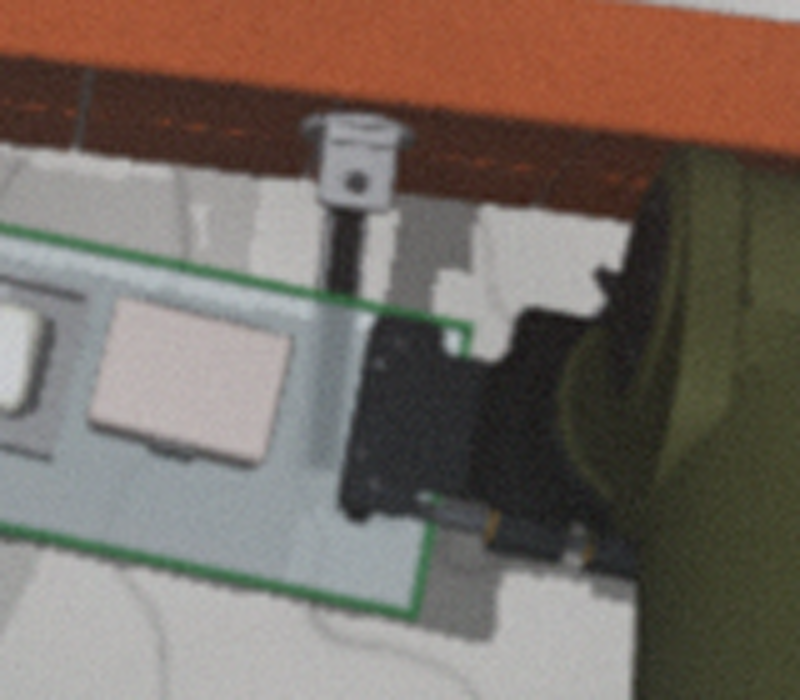

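View pics/s1.png

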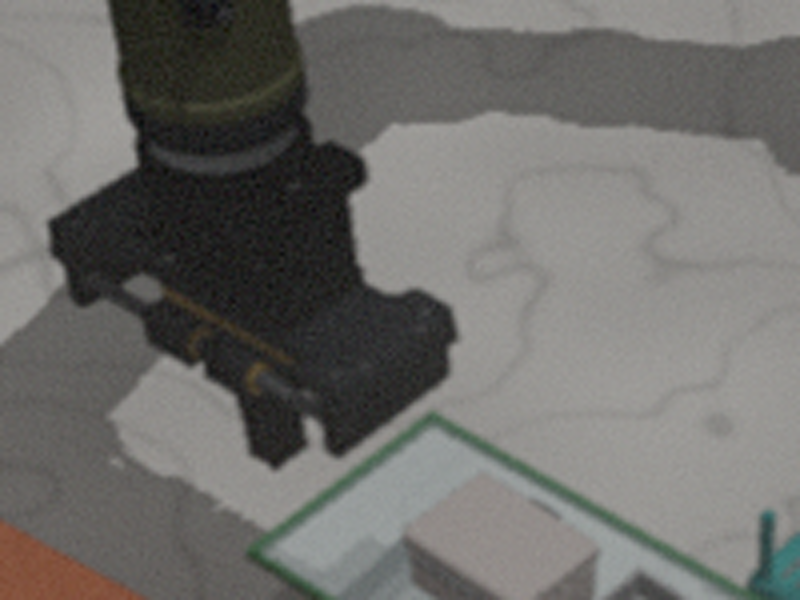

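The top view shows the gripper outside the glass's right end, with its body hanging over the free strip at crop (400,420), well clear of the box. I'll close in along the mount's y axis.

Request:
move_arm([
  [0, 0.1, -0.6, -0.15, 0, 0, 0],
  [0, 0.1, -0.6, 0, 0, 0, 0],
  [0, 0, -0.5, 0, 0, 0, 0],
  [0, 0, -0.3, 0, 0, 0, 0],
  [0, 0, -0.2, 0, 0, 0, 0],
])

```text
time_s: 2.72
tool_pos: [0.5436, -0.1608, 0.1247]
tool_rot: [180.0, -0.1, -13.1]
force: [-0.1, -0.3, 0.4]
grip_width: 0.0004
```

Request:
move_arm([
  [0, 0, -0.1, 0, 0, 0, 0],
  [0, 0, -0.1, 0, 0, 0, 0],
  [0, 0, -0.1, 0, 0, 0, 0],
])

```text
time_s: 2.97
tool_pos: [0.5436, -0.1591, 0.124]
tool_rot: [180.0, 0.0, -13.2]
force: [0.5, 0.8, -0.9]
grip_width: 0.0009
```

Request:
move_arm([
  [0, 0, -0.1, 0, 0, 0, 0],
  [0, 0, -0.1, 0, 0, 0, 0],
  [0, 0, -0.1, 0, 0, 0, 0],
])

```text
time_s: 3.22
tool_pos: [0.5443, -0.1561, 0.124]
tool_rot: [180.0, 0.0, -13.2]
force: [0.5, -0.3, 0.2]
grip_width: 0.0004
```

Request:
move_arm([
  [0, 0, 0, 0.3, 0, 0, 0],
  [0, 0, -0.1, 0, 0, 0, 0],
  [0, 0, -0.1, 0, 0, 0, 0],
  [0, 0, -0.1, 0, 0, 0, 0],
])

```text
time_s: 3.55
tool_pos: [0.545, -0.153, 0.1209]
tool_rot: [180.0, 0.0, -13.2]
force: [-0.4, 0.4, 0.9]
grip_width: 0.0006
```

Request:
move_arm([
  [0, 0, -0.1, 0, 0, 0, 0],
  [0, 0, -0.1, 0, 0, 0, 0],
  [0, 0, -0.1, 0, 0, 0, 0],
])

```text
time_s: 3.8
tool_pos: [0.5459, -0.15, 0.1211]
tool_rot: [180.0, -0.0, -13.2]
force: [0.1, 0.8, -0.4]
grip_width: 0.0006
```

Request:
move_arm([
  [0, 0, -0.1, 0, 0, 0, 0],
  [0, 0, -0.1, 0, 0, 0, 0],
  [0, 0, -0.1, 0, 0, 0, 0],
])

```text
time_s: 4.05
tool_pos: [0.5461, -0.149, 0.1211]
tool_rot: [179.9, -0.0, -13.2]
force: [-1.4, -5.7, -0.4]
grip_width: 0.0007
```

Run:
```python
from h import *
c=viewer.read_camera("scene"); crop(c["img"],150,80,160,120,5,"s2.png")
```

```text
(no output)
```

View pics/s2.png

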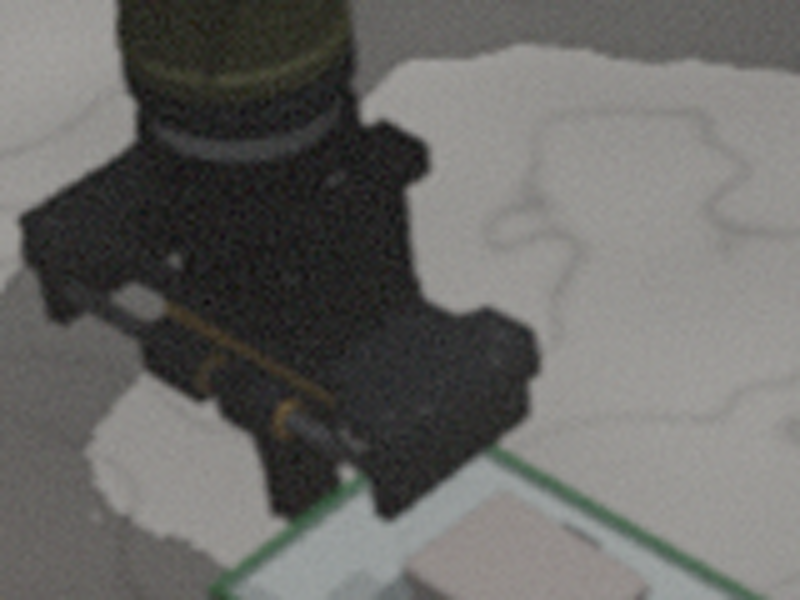

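Contact made at 5.9 N. The view shows the finger against the right edge at crop (350,480). Now sliding left along the mount's y axis.

Request:
move_arm([
  [0, -0.01, -0.1, 0, 0, 0, 0],
  [0, -0.01, -0.1, 0, 0, 0, 0],
  [0, -0.01, -0.1, 0, 0, 0, 0],
])

```text
time_s: 4.35
tool_pos: [0.5465, -0.146, 0.1211]
tool_rot: [179.9, -0.0, -13.3]
force: [-0.1, -4.6, 0.5]
grip_width: 0.0007
```

Request:
move_arm([
  [0, -0.01, -0.1, 0, 0, 0, 0],
  [0, -0.01, -0.1, 0, 0, 0, 0],
  [0, -0.01, -0.1, 0, 0, 0, 0],
])

```text
time_s: 4.6
tool_pos: [0.547, -0.1426, 0.1211]
tool_rot: [179.9, -0.0, -13.3]
force: [-1.4, -4.6, 0.4]
grip_width: 0.0005
```

Request:
move_arm([
  [0, -0.01, -0.1, 0, 0, 0, 0],
  [0, -0.01, -0.1, 0, 0, 0, 0],
  [0, -0.01, -0.1, 0, 0, 0, 0],
])

```text
time_s: 4.85
tool_pos: [0.5474, -0.1393, 0.1211]
tool_rot: [179.9, -0.0, -13.2]
force: [-0.6, -4.1, 0.1]
grip_width: 0.0003
```

Request:
move_arm([
  [0, 0, -0.06, 0, 0, 0, 0],
  [0, -0.01, -0.06, 0, 0, 0, 0],
])

```text
time_s: 5.02
tool_pos: [0.5477, -0.1379, 0.1211]
tool_rot: [179.9, -0.0, -13.2]
force: [-0.4, -4.6, 1.0]
grip_width: 0.0005
```

Request:
move_arm([
  [0, 0, -0.06, 0, 0, 0, 0],
  [0, -0.01, -0.06, 0, 0, 0, 0],
])

```text
time_s: 5.18
tool_pos: [0.5478, -0.137, 0.1211]
tool_rot: [179.9, -0.0, -13.2]
force: [-1.3, -6.8, 0.7]
grip_width: 0.0002
```

Request:
move_arm([
  [0, 0, -0.05, 0, 0, 0, 0],
])

```text
time_s: 5.27
tool_pos: [0.5478, -0.1369, 0.1211]
tool_rot: [179.9, -0.0, -13.2]
force: [-1.8, -7.0, -0.3]
grip_width: 0.0001
```

Request:
move_arm([
  [0, 0, -0.05, 0, 0, 0, 0],
])

```text
time_s: 5.35
tool_pos: [0.5478, -0.1369, 0.1211]
tool_rot: [179.9, -0.0, -13.3]
force: [-1.5, -7.6, 2.0]
grip_width: 0.0008
```

The glass stopped after 12 mm as predicted, with the force rising to 7.8 N at no further motion, so it is on the peg. Verifying by camera.

```bash
cat > look.py <<'E'
from meas import *
import sys
def state(guess=None,tag=None):
    T=viewer.read_camera("top")
    G,N=edges(T,guess); ctr=None
    th=np.degrees(np.arctan2(*(G[0]-G[3])[::-1])); th2=np.degrees(np.arctan2(*(G[1]-G[2])[::-1]))
    o=np.array([.693,.0562]);a=np.radians(-8.2);R=np.array([[np.cos(a),-np.sin(a)],[np.sin(a),np.cos(a)]])
    M=(G-o)@R*1000
    print("N",N,"edge ang back/front rel mount",round(th-81.8,2),round(th2-81.8,2)); print("mount mm (green centreline, ~2 inside) BL FL FR BR",M.round(1).tolist())
    return T,G
E
python3 - <<'E'
from look import *
import pickle
cs=pickle.load(open("c0.pkl","rb"));T0=cs["top"]
gt=[(237,164),(223,220),(423,262),(434,205)]
G=np.array([onz(T0,u,v,.103)[:2] for u,v in gt])+np.array([.0017,.012])
T,G=state(G); pickle.dump(G,open("G.pkl","wb"))
crop(T["img"],200,130,80,60,10,"t3.png")
E
```

```text
N [72, 348, 30, 279] edge ang back/front rel mount -5.24 -5.25
mount mm (green centreline, ~2 inside) BL FL FR BR [[-19.7, 208.2], [-140.5, 219.1], [-178.6, -196.3], [-57.6, -205.6]]
```

View pics/t3.png

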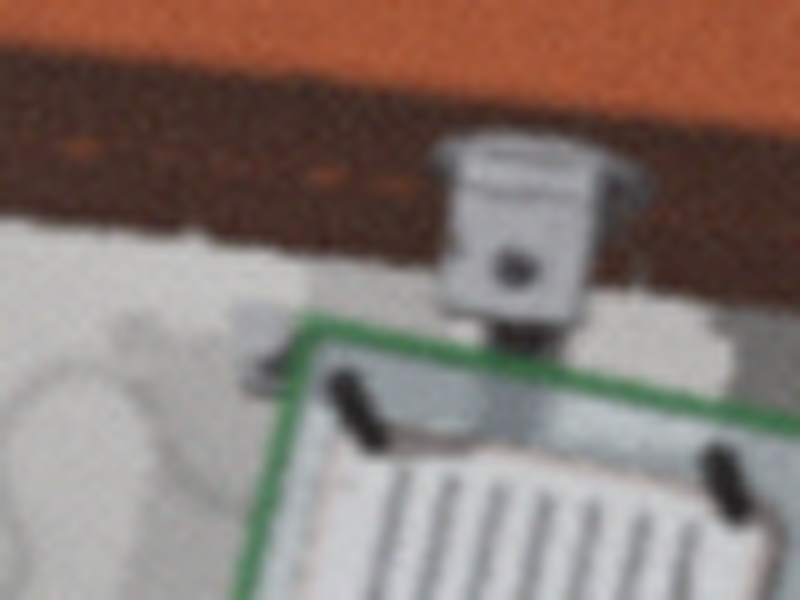

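The view shows the left edge touching the peg at crop (275,345). Front right corner is at mount (-180,-198), with the glass 5.25° open. I'll retract right, then go round to the front right corner.

Request:
move_arm([
  [0, 0, 0.4, 0, 0, 0, 0],
  [0, 0, 1.0, 0, 0, 0, 0],
  [0, -0.5, 1.4, 0, 0, 0, 0],
  [0, -3.0, 0.2, 0, 0, 0, 0],
  [0, -3.5, 0, 0, 0, 0, 0],
])

```text
time_s: 5.82
tool_pos: [0.4737, -0.1484, 0.1208]
tool_rot: [-179.9, -0.1, -13.3]
force: [-0.9, 0.6, 1.0]
grip_width: 0.0005
```

Request:
move_arm([
  [0, -1.5, 0, 0, 0, 0, 0],
  [0, -0.5, 0, 0, 0, 0, 0],
  [0, 0, 0, 0, 0, 0, 0],
])

```text
time_s: 6.07
tool_pos: [0.4533, -0.1431, 0.1212]
tool_rot: [-180.0, -0.0, -13.2]
force: [0.2, -1.0, 0.9]
grip_width: 0.0004
```

```bash
python3 go.py .4704 -.0959 .121 -11
```

```text
t 6.07 pos [ 0.4533 -0.1431  0.1212] rot [-1.7999e+02 -3.0000e-02 -1.3180e+01] F [ 0.2 -1.   0.9] w 0.0004
tool shift cm [ 0.59 -4.99  0.03] wz rad -0.038
```

Request:
move_arm([
  [0, 0, -1.8, 0, 0, 0, -0.038],
  [0, 0, -1.9, 0, 0, 0, 0],
  [0, 0, -1.3, 0, 0, 0, 0],
  [0, 0.3, 0, 0, 0, 0, 0],
  [0, 0.3, 0, 0, 0, 0, 0],
])

```text
time_s: 6.48
tool_pos: [0.4715, -0.0946, 0.1213]
tool_rot: [-180.0, -0.1, -10.8]
force: [0.2, -1.2, -0.2]
grip_width: 0.0003
```

```bash
python3 go.py .4704 -.0959 .121 -11;  python3 - <<'E'
from look import *
import pickle
T=viewer.read_camera("top"); crop(T["img"],340,160,160,120,5,"t4.png")
E
```

```text
t 6.48 pos [ 0.4715 -0.0946  0.1213] rot [-1.7996e+02 -6.0000e-02 -1.0810e+01] F [ 0.2 -1.2 -0.2] w 0.0003
tool shift cm [-0.08  0.15  0.02] wz rad 0.003
```

View pics/t4.png

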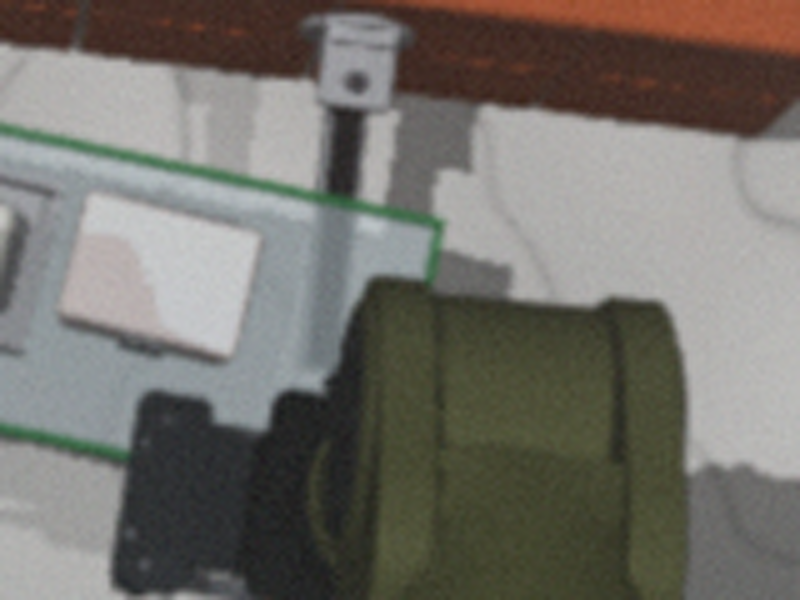

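The gripper stands in front of the front right corner, with the finger hidden beneath the wrist. Approaching and pushing along mount x.

Request:
move_arm([
  [0, 0.2, 0, 0, 0, 0, 0],
  [0, 0.2, 0, 0, 0, 0, 0],
  [0, 0.15, 0, 0, 0, 0, 0],
  [0, 0.1, 0, 0, 0, 0, 0],
  [0, 0.1, 0, 0, 0, 0, 0],
])

```text
time_s: 6.95
tool_pos: [0.4773, -0.0976, 0.121]
tool_rot: [180.0, 0.0, -11.0]
force: [0.1, -0.5, 0.4]
grip_width: 0.0005
```

Request:
move_arm([
  [0, 0.1, 0, 0, 0, 0, 0],
  [0, 0.1, 0, 0, 0, 0, 0],
  [0, 0.1, 0, 0, 0, 0, 0],
])

```text
time_s: 7.2
tool_pos: [0.4789, -0.0978, 0.1208]
tool_rot: [180.0, 0.2, -11.0]
force: [-4.6, 0.2, 3.3]
grip_width: 0.0005
```

Request:
move_arm([
  [0, 0.1, 0, 0, 0, 0, 0],
  [0, 0.1, 0, 0, 0, 0, 0],
  [0, 0.1, 0, 0, 0, 0, 0],
])

```text
time_s: 7.45
tool_pos: [0.4821, -0.0991, 0.1207]
tool_rot: [179.9, 0.1, -11.0]
force: [-5.0, -1.6, 3.1]
grip_width: 0.0005
```

Request:
move_arm([
  [0, 0.1, 0, -0.03, 0, 0, 0],
  [0, 0.1, 0, -0.03, 0, 0, 0],
  [0, 0.1, 0, 0, 0, 0, 0],
  [0, 0.1, 0, 0, 0, 0, 0],
])

```text
time_s: 7.78
tool_pos: [0.4866, -0.0994, 0.1213]
tool_rot: [180.0, 0.1, -11.0]
force: [-3.9, -1.7, -1.1]
grip_width: 0.0005
```

Request:
move_arm([
  [0, 0.1, 0, 0, 0, 0, 0],
  [0, 0.1, 0, 0, 0, 0, 0],
  [0, 0.1, 0, 0, 0, 0, 0],
  [0, 0.1, 0, 0, 0, 0, 0],
  [0, 0.1, 0, 0, 0, 0, 0],
])

```text
time_s: 8.2
tool_pos: [0.492, -0.1002, 0.1216]
tool_rot: [180.0, 0.0, -11.0]
force: [-4.1, -2.0, -1.2]
grip_width: 0.0005
```

```bash
python3 go.py .4704 -.0959 .121 -11;  python3 - <<'E'
from look import *
import pickle
T=viewer.read_camera("top"); crop(T["img"],200,120,260,170,3,"t5.png")
E
```

```text
t 8.2 pos [ 0.492  -0.1002  0.1216] rot [ 1.7999e+02  1.0000e-02 -1.1010e+01] F [-4.1 -2.  -1.2] w 0.0005
tool shift cm [-2.2  -0.01  0.06] wz rad -0.0
```

View pics/t5.png

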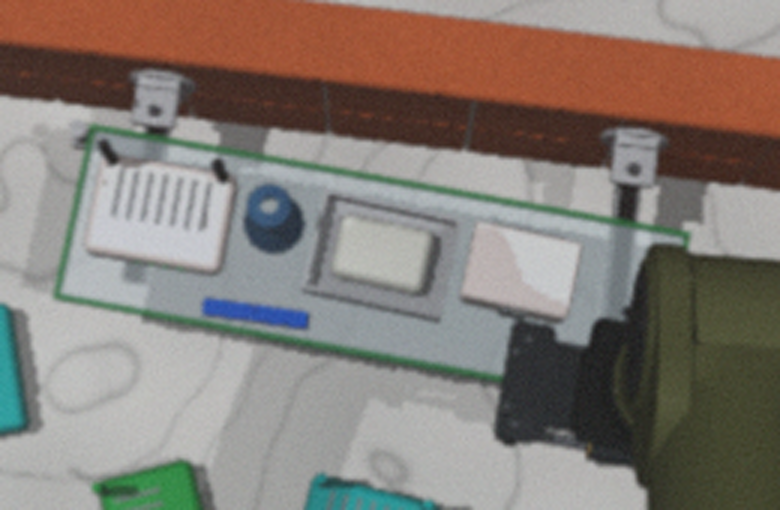

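The view shows the glass turning and everything still upright. I'll keep going.

Request:
move_arm([
  [0, 0.12, 0, 0, 0, 0, 0],
  [0, 0.12, 0, 0, 0, 0, 0],
  [0, 0.12, 0, 0, 0, 0, 0],
  [0, 0.12, 0, 0, 0, 0, 0],
  [0, 0.12, 0, 0, 0, 0, 0],
])

```text
time_s: 8.67
tool_pos: [0.4979, -0.1013, 0.1217]
tool_rot: [180.0, 0.0, -11.0]
force: [-4.2, -2.2, 0.7]
grip_width: 0.0004
```

Request:
move_arm([
  [0, 0.12, 0, 0, 0, 0, -0.02],
  [0, 0.12, 0, 0, 0, 0, 0],
  [0, 0.12, 0, 0, 0, 0, 0],
  [0, 0.12, 0, 0, 0, 0, 0],
  [0, 0.12, 0, 0, 0, 0, 0],
])

```text
time_s: 9.08
tool_pos: [0.5038, -0.1024, 0.1216]
tool_rot: [180.0, -0.0, -9.9]
force: [-3.1, -2.2, 0.1]
grip_width: 0.0007
```

```bash
cat > m.py <<'E'
from look import *
import pickle,sys
G=pickle.load(open("G.pkl","rb"))
T,G=state(G); pickle.dump(G,open("G.pkl","wb"))
if len(sys.argv)>1: crop(T["img"],200,120,260,170,3,sys.argv[1])
E
python3 - <<'E'
from look import *
import pickle
T=viewer.read_camera("top")
g=[(232,162),(220,218),(420,254),(430,197)]
g=[(230+0.8,162.5),(219,219),(419,257-6),(429,197-4)]
G=np.array([onz(T,u,v,.103)[:2] for u,v in g])
try:
    T,G=state(G); pickle.dump(G,open("G.pkl","wb"))
except Exception as e: print(e)
crop(T["img"],200,120,260,170,3,"t6.png")
E
```

```text
OpenCV(4.12.0) /io/opencv/modules/imgproc/src/linefit.cpp:50: error: (-215:Assertion failed) count > 0 in function 'fitLine2D_wods'
```

View pics/t6.png

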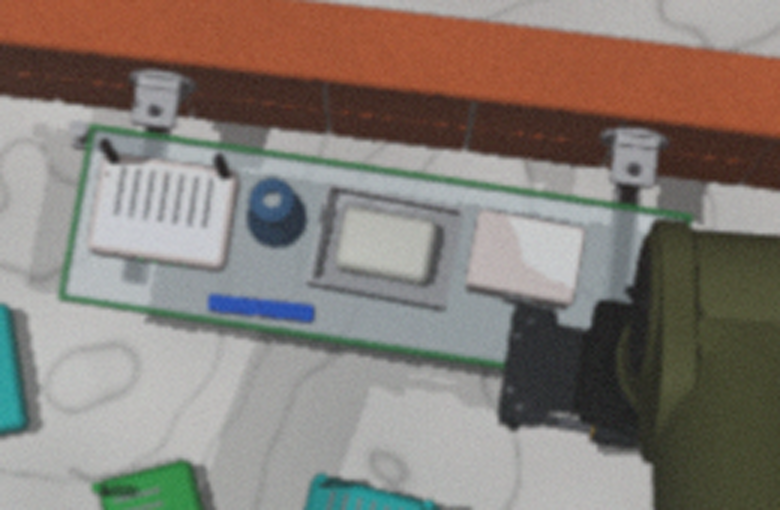

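The view shows the back edge running from crop (92,128) to (690,216). The glass is still on the peg and nothing has been disturbed. The right edge is hidden by the wrist, so I'll measure the three visible edges.

```bash
cat > m3.py <<'E'
from meas import *
import sys
T=viewer.read_camera("top")
o=np.array([.693,.0562]);a=np.radians(-8.2);R=np.array([[np.cos(a),-np.sin(a)],[np.sin(a),np.cos(a)]])
m=green(T["img"]); v,u=np.nonzero(m); P=(np.array([onz(T,x,y,.103)[:2] for x,y in zip(u,v)])-o)@R*1000
def fit(k,sw=False):
    Q=P[k]
    for _ in range(5):
        A=Q[:,1] if not sw else Q[:,0]; B=Q[:,0] if not sw else Q[:,1]
        c=np.polyfit(A,B,1); r=B-np.polyval(c,A); Q=Q[abs(r)<max(2.5,1.5*np.std(r))]
    return c,len(Q)
b,nb=fit((P[:,0]>-75)&(P[:,0]<5)&(P[:,1]<195)&(P[:,1]>-205))
f,nf=fit((P[:,0]<-110)&(P[:,0]>-185)&(P[:,1]<200)&(P[:,1]>-120))
l,nl=fit((P[:,1]>195)&(P[:,1]<230)&(P[:,0]<-30)&(P[:,0]>-125),True)
print("n",nb,nf,nl,"ang back",round(-np.degrees(b[0]),2)if 0 else round(-np.degrees(np.arctan(b[0])),2),"front",round(-np.degrees(np.arctan(f[0])),2))
print("back true x at y=165,-165:",(np.polyval(b,[165,-165])+1.9).round(1),"front true x:",(np.polyval(f,[165,0,-165])-1.9).round(1),"left true y at x=-25,-80:",(np.polyval(l,[-25,-80])+1.9).round(1))
if len(sys.argv)>1: crop(T["img"],200,120,260,170,3,sys.argv[1])
E
python3 m3.py; python3 go.py .4704 -.0959 .121 -11
```

```text
n 311 280 57 ang back -1.56 front -1.65
back true x at y=165,-165: [-18.9 -27.9] front true x: [-144.  -148.7 -153.5] left true y at x=-25,-80: [210.6 212.1]
t 9.23 pos [ 0.5041 -0.1021  0.1217] rot [-1.7998e+02 -4.0000e-02 -9.8600e+00] F [-2.6 -1.2 -1. ] w 0.0004
tool shift cm [-3.43 -0.03  0.07] wz rad 0.02
```

Request:
move_arm([
  [0, 0.1, 0, 0, 0, 0, 0],
  [0, 0.1, 0, 0, 0, 0, 0],
  [0, 0.1, 0, 0, 0, 0, 0],
  [0, 0.1, 0, 0, 0, 0, 0],
  [0, 0.1, 0, 0, 0, 0, 0],
])

```text
time_s: 9.65
tool_pos: [0.5085, -0.1036, 0.1216]
tool_rot: [180.0, 0.0, -9.9]
force: [-4.5, -3.0, 1.1]
grip_width: 0.0004
```

Request:
move_arm([
  [0, 0.1, 0, 0, 0, 0, 0],
  [0, 0.1, 0, 0, 0, 0, 0],
  [0, 0.1, 0, 0, 0, 0, 0],
  [0, 0.1, 0, 0, 0, 0, 0],
])

```text
time_s: 9.98
tool_pos: [0.5125, -0.1042, 0.1216]
tool_rot: [180.0, 0.0, -9.9]
force: [-3.9, -2.2, 0.3]
grip_width: -0.0
```

```bash
python3 m3.py
```

```text
n 309 265 58 ang back -0.35 front -0.41
back true x at y=165,-165: [-17.9 -19.9] front true x: [-142.9 -144.1 -145.3] left true y at x=-25,-80: [210.5 210.9]
```

0.4° off parallel; back edge 18 to 20 mm from the origin plane, with the left edge on the peg (210.5). I'll keep going until the right buffer is felt.

Request:
move_arm([
  [0, 0.1, 0, 0, 0, 0, -0.02],
  [0, 0.1, 0, 0, 0, 0, 0],
  [0, 0.1, 0, 0, 0, 0, 0],
  [0, 0.1, 0, 0, 0, 0, 0],
])

```text
time_s: 10.37
tool_pos: [0.5166, -0.1046, 0.1216]
tool_rot: [180.0, 0.0, -8.7]
force: [-4.0, -2.5, -0.1]
grip_width: 0.0005
```

Request:
move_arm([
  [0, 0.1, 0, 0, 0, 0, 0],
  [0, 0.1, 0, 0, 0, 0, 0],
  [0, 0.1, 0, 0, 0, 0, 0],
])

```text
time_s: 10.62
tool_pos: [0.5196, -0.105, 0.1216]
tool_rot: [180.0, 0.0, -8.7]
force: [-3.3, -2.1, -0.3]
grip_width: 0.0
```

Request:
move_arm([
  [0, 0.08, 0, 0, 0, 0, 0],
  [0, 0.08, 0, 0, 0, 0, 0],
  [0, 0.08, 0, 0, 0, 0, 0],
])

```text
time_s: 10.87
tool_pos: [0.5219, -0.1053, 0.1217]
tool_rot: [180.0, 0.0, -8.7]
force: [-4.2, -2.6, -0.3]
grip_width: 0.0007
```

Request:
move_arm([
  [0, 0.07, 0, 0, 0, 0, 0],
  [0, 0.07, 0, 0, 0, 0, 0],
  [0, 0.07, 0, 0, 0, 0, 0],
])

```text
time_s: 11.12
tool_pos: [0.524, -0.1057, 0.1217]
tool_rot: [180.0, -0.0, -8.7]
force: [-4.7, -2.5, 0.1]
grip_width: 0.0005
```

Request:
move_arm([
  [0, 0.07, 0, 0, 0, 0, 0],
  [0, 0.07, 0, 0, 0, 0, 0],
  [0, 0.07, 0, 0, 0, 0, 0],
])

```text
time_s: 11.37
tool_pos: [0.5261, -0.106, 0.1216]
tool_rot: [180.0, 0.0, -8.7]
force: [-3.8, -2.3, -0.2]
grip_width: 0.0003
```

```bash
python3 m3.py t7.png
```

```text
n 266 271 61 ang back 1.7 front 1.62
back true x at y=165,-165: [-16.3  -6.5] front true x: [-141.4 -136.7 -132.1] left true y at x=-25,-80: [210.5 209.1]
```

View pics/t7.png

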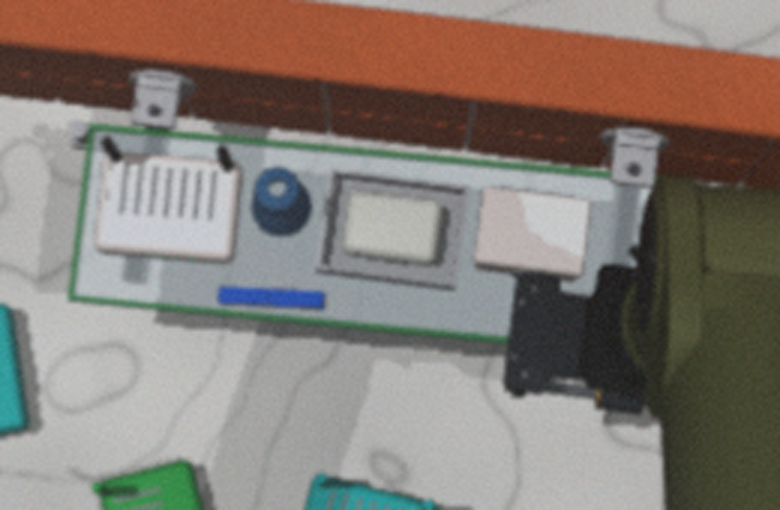

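The view shows the back edge entering under the right lip at crop (620,175), with no buffer contact yet. Continue.

Request:
move_arm([
  [0, 0.07, 0, 0, 0, 0, 0],
  [0, 0.07, 0, 0, 0, 0, 0],
  [0, 0.07, 0, 0, 0, 0, 0],
])

```text
time_s: 11.67
tool_pos: [0.528, -0.1063, 0.1216]
tool_rot: [180.0, 0.0, -8.7]
force: [-6.1, -2.4, 0.5]
grip_width: 0.0005
```

Request:
move_arm([
  [0, 0.07, 0, 0, 0, 0, 0],
  [0, 0.07, 0, 0, 0, 0, 0],
])

```text
time_s: 11.83
tool_pos: [0.5282, -0.1064, 0.1215]
tool_rot: [180.0, 0.2, -8.7]
force: [-9.2, -2.0, 3.4]
grip_width: 0.0004
```

Request:
move_arm([
  [0, 0.07, 0, 0, 0, 0, 0],
  [0, 0.07, 0, 0, 0, 0, 0],
])

```text
time_s: 12.0
tool_pos: [0.5284, -0.1064, 0.1214]
tool_rot: [180.0, 0.3, -8.7]
force: [-12.1, -1.6, 6.1]
grip_width: 0.0007
```

The right buffer is felt: motion stopped and the force rose about 3 N per 1.4 mm commanded. I'll back off and move to the middle of the front edge.

Request:
move_arm([
  [0, -0.3, 0, -0.05, 0, 0, 0],
  [0, -0.5, 0, 0, 0, 0, 0],
  [0, -1.2, 0, 0, 0, 0, 0],
  [0, -0.5, 0, 0, 0, 0, 0],
])

```text
time_s: 12.33
tool_pos: [0.5068, -0.1016, 0.1227]
tool_rot: [-179.9, -0.2, -8.7]
force: [-0.3, -0.4, -0.4]
grip_width: 0.0003
```

```bash
python3 m3.py
python3 - <<'E'
import numpy as np
o=np.array([.693,.0562]);a=np.radians(-8.2);R=np.array([[np.cos(a),-np.sin(a)],[np.sin(a),np.cos(a)]])
for y in(0,):
  p=o+R@np.array([-.136-.0095-.010,y]);print(y,p)
E
python3 go.py 0.5391 0.0784 .121 -7.5
```

```text
n 294 273 60 ang back 2.01 front 1.88
back true x at y=165,-165: [-16.1  -4.5] front true x: [-141.2 -135.7 -130.3] left true y at x=-25,-80: [210.7 208.8]
0 [0.5390898 0.0783788]
t 12.38 pos [ 0.506  -0.1018  0.1226] rot [-1.7997e+02 -1.0000e-01 -8.6700e+00] F [-1.2  0.1  0.4] w 0.0007
tool shift cm [  0.55 -18.31   0.18] wz rad -0.02
```

Left edge still on the peg (210.7). The right buffer is at about -4.5 mm. Moving along the front to the middle, standing 10 mm off.

Request:
move_arm([
  [0, 0, -3.5, 0, 0, 0, -0.02],
  [0, 0, -4.0, 0, 0, 0, 0],
  [0, 0, -4.0, 0, 0, 0, 0],
  [0, 0, -4.0, 0, 0, 0, 0],
  [0, 0, -2.2, 0, 0, 0, 0],
])

```text
time_s: 12.8
tool_pos: [0.5313, 0.0791, 0.1232]
tool_rot: [-179.8, -0.2, -7.3]
force: [0.2, -0.1, 0.3]
grip_width: 0.0008
```

Request:
move_arm([
  [0, 0, 0, 0.1, 0, 0, 0],
  [0, 0, 0, 0, 0, 0, 0],
])

```text
time_s: 12.97
tool_pos: [0.5309, 0.0749, 0.1215]
tool_rot: [-179.9, -0.1, -7.3]
force: [-0.2, -0.7, 0.1]
grip_width: 0.0005
```

```bash
python3 go.py 0.5391 0.0784 .121 -7.5; python3 m3.py t8.png
python3 - <<'E'
from h import *
c=viewer.read_camera("scene"); crop(c["img"],180,120,260,195,3,"s8.png")
E
```

```text
t 12.97 pos [0.5309 0.0749 0.1215] rot [-1.7992e+02 -9.0000e-02 -7.3400e+00] F [-0.2 -0.7  0.1] w 0.0005
tool shift cm [ 0.77 -0.45  0.05] wz rad 0.003
n 305 99 58 ang back 2.02 front 1.98
back true x at y=165,-165: [-16.1  -4.5] front true x: [-141.3 -135.6 -129.9] left true y at x=-25,-80: [210.6 208.7]
```

View pics/s8.png

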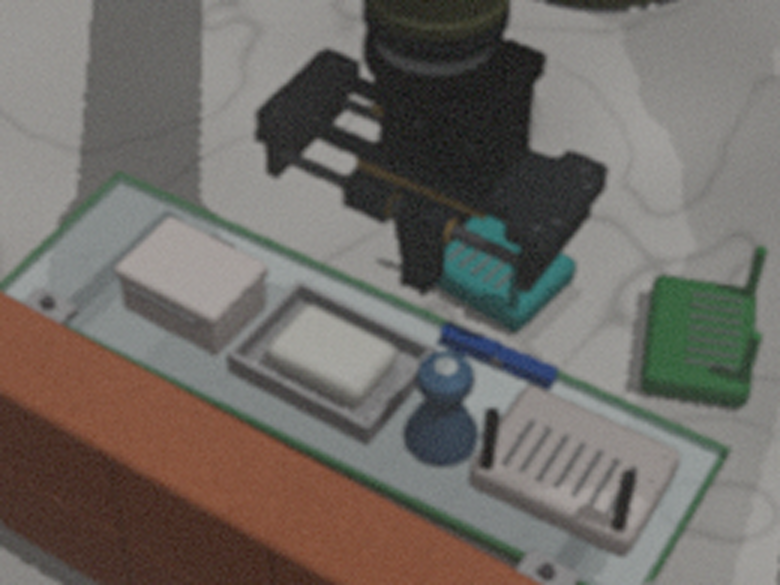

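View pics/t8.png

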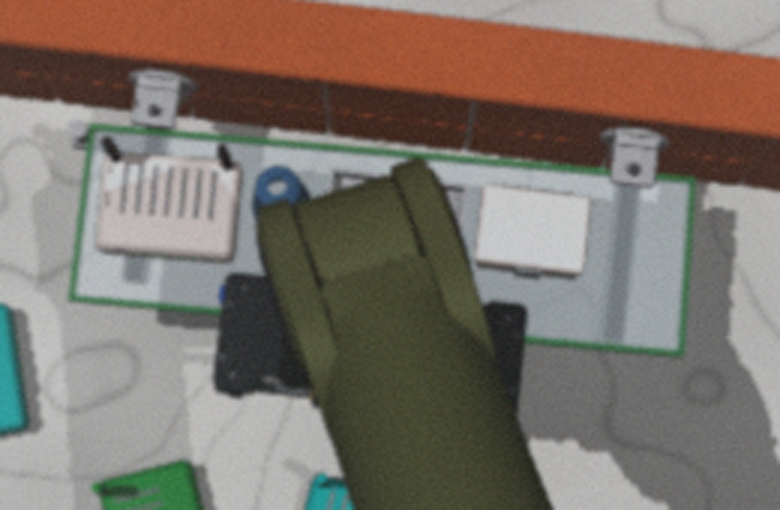

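The views show the finger standing in front of the middle, scene crop (418,285). The clip lies a few mm inside the edge and the objects are unchanged. Approaching.

Request:
move_arm([
  [0, 0.4, 0, 0.05, 0, 0, 0],
  [0, 0.4, 0, 0, 0, 0, 0],
  [0, 0.3, 0, 0, 0, 0, 0],
  [0, 0.2, 0, 0, 0, 0, 0],
  [0, 0.1, 0, 0, 0, 0, 0],
])

```text
time_s: 13.48
tool_pos: [0.5446, 0.0701, 0.1206]
tool_rot: [-180.0, -0.0, -7.6]
force: [0.0, 0.2, 0.3]
grip_width: 0.0001
```

Request:
move_arm([
  [0, 0.1, 0, 0, 0, 0, 0],
  [0, 0.1, 0, 0, 0, 0, 0],
  [0, 0.07, 0, 0, 0, 0, 0],
])

```text
time_s: 13.73
tool_pos: [0.5468, 0.0703, 0.1206]
tool_rot: [180.0, 0.0, -7.6]
force: [0.2, 0.6, 0.2]
grip_width: 0.0006
```

Request:
move_arm([
  [0, 0.07, 0, 0, 0, 0, 0],
  [0, 0.07, -0.03, 0, 0, 0, 0],
  [0, 0.07, -0.06, 0, 0, 0, 0],
])

```text
time_s: 13.98
tool_pos: [0.5475, 0.0705, 0.1203]
tool_rot: [179.9, 0.2, -7.6]
force: [-6.2, -2.5, 3.7]
grip_width: 0.0003
```

Request:
move_arm([
  [0, 0.07, -0.06, 0, 0, 0, 0],
  [0, 0.07, -0.06, 0, 0, 0, 0],
  [0, 0.07, -0.06, 0, 0, 0, 0],
])

```text
time_s: 14.23
tool_pos: [0.5478, 0.0713, 0.1197]
tool_rot: [179.8, 0.4, -7.6]
force: [-11.3, -3.4, 5.2]
grip_width: 0.0007
```

The force is rising with little motion. I'll look before pushing more.

```bash
python3 m3.py; python3 go.py 0.5391 0.0784 .121 -7.5;python3 - <<'E'
from h import *
c=viewer.read_camera("scene"); crop(c["img"],300,230,120,90,6,"s9.png")
E
```

```text
n 246 98 60 ang back 2.01 front 1.93
back true x at y=165,-165: [-16.   -4.4] front true x: [-141.3 -135.7 -130.1] left true y at x=-25,-80: [210.6 208.8]
t 14.28 pos [0.5479 0.0714 0.1197] rot [179.78   0.45  -7.58] F [-10.1  -2.5   4.6] w 0.0003
tool shift cm [-0.96 -0.58 -0.12] wz rad -0.001
```

View pics/s9.png

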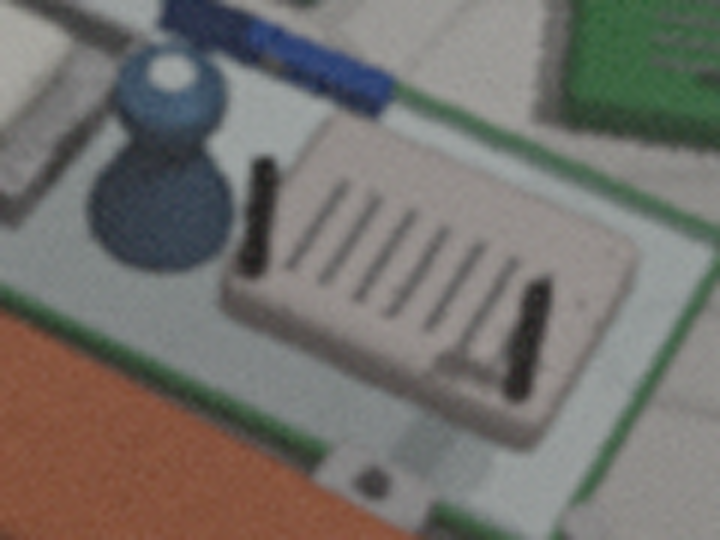

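The glass has not moved: left back edge at -16.0 mm. Either the left end sticks, or my x origin is off and it already touches. I'll check the origin against the lip fronts, known to be at x = -16.

Run:
```python
from h import *
import pickle
T=pickle.load(open("c0.pkl","rb"))["top"]
o=np.array([.693,.0562]);a=np.radians(-8.2);R=np.array([[np.cos(a),-np.sin(a)],[np.sin(a),np.cos(a)]])
for n,p in(("L",(251.0,161.3)),("R",(410.6,180.2))):
    for z in(.111,.115): print(n,z,((onz(T,*p,z)[:2]-o)@R*1000).round(1))
T=viewer.read_camera("top")
crop(T["img"],225,135,60,45,12,"t9l.png"); crop(T["img"],385,155,60,45,12,"t9r.png")
```

```text
L 0.111 [-15.3 164.7]
L 0.115 [-16.3 164.1]
R 0.111 [ -13.9 -166. ]
R 0.115 [ -14.9 -165.6]
```

View pics/t9l.png

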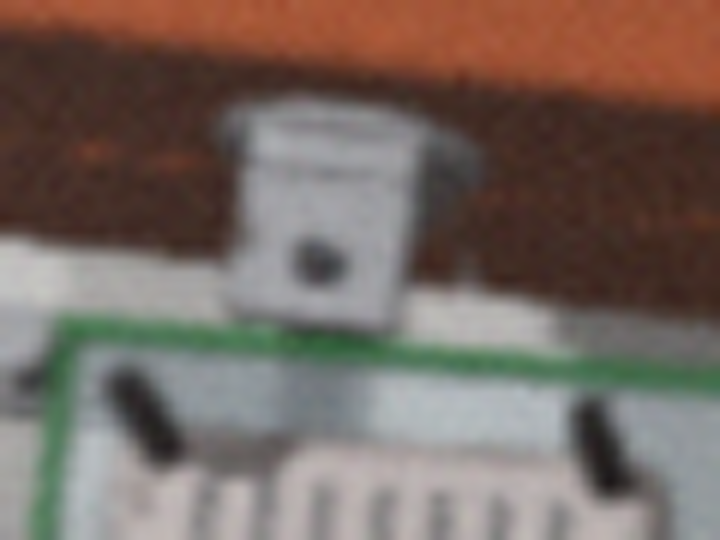

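View pics/t9r.png

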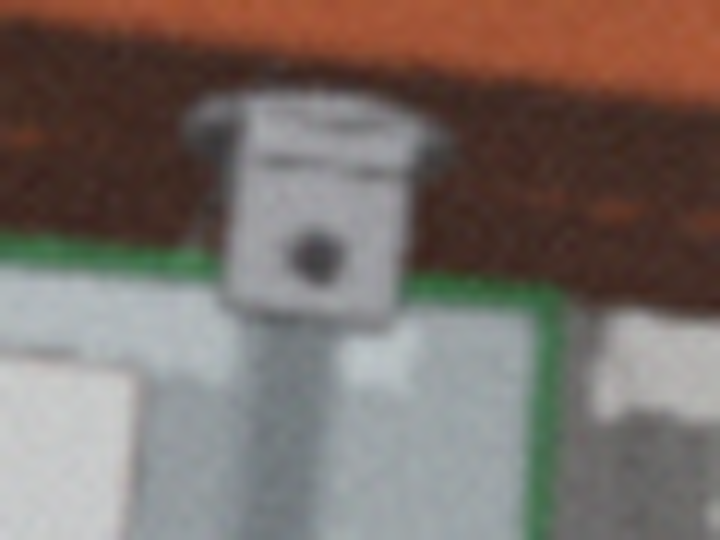

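The t9 crops show the left back edge just at the lip front, crop (300,335), so it is still at least 4 mm short of its buffer. The right back edge is well under its lip. The glass is wedged between the gripping right rubber and the peg. I'll ease off and push further left along the front edge.

Request:
move_arm([
  [0, -0.4, 0, -0.1, 0, 0, 0],
  [0, -0.6, 0, 0, 0, 0, 0],
  [0, -0.8, -0.5, 0, 0, 0, 0],
  [0, 0, -3.0, 0, 0, 0, 0],
  [0, 0, -4.0, 0, 0, 0, 0],
])

```text
time_s: 14.8
tool_pos: [0.5436, 0.1463, 0.1217]
tool_rot: [179.9, -0.1, -8.0]
force: [0.6, -0.2, -0.8]
grip_width: 0.0006
```

Request:
move_arm([
  [0, 0, -3.5, 0, 0, 0, 0],
  [0, 0, -1.5, 0, 0, 0, 0],
  [0, 0, 0, 0, 0, 0, 0],
])

```text
time_s: 15.05
tool_pos: [0.5488, 0.2056, 0.1223]
tool_rot: [-179.7, -0.0, -7.1]
force: [-0.9, 0.6, 0.6]
grip_width: 0.0004
```

```bash
python3 m3.py t10.png
python3 - <<'E'
from h import *
o=np.array([.693,.0562]);a=np.radians(-8.2);R=np.array([[np.cos(a),-np.sin(a)],[np.sin(a),np.cos(a)]])
s=env.get_obs(); print(s["time_s"],((s["tool_pos"][:2]-o)@R*1000).round(1),s["tool_pos"],s["tool_rot"],s["force"])
E
```

```text
n 284 163 2 ang back 2.01 front 1.92
back true x at y=165,-165: [-16.1  -4.5] front true x: [-141.  -135.5 -130. ] left true y at x=-25,-80: [163.4 614.9]
15.1 [-163.3  124. ] [0.54907644 0.20226672 0.1219133 ] [-1.79891235e+02 -2.22050118e-02 -7.27308159e+00] [ 0.23825657 -1.09980486  0.07636602]
```

View pics/t10.png

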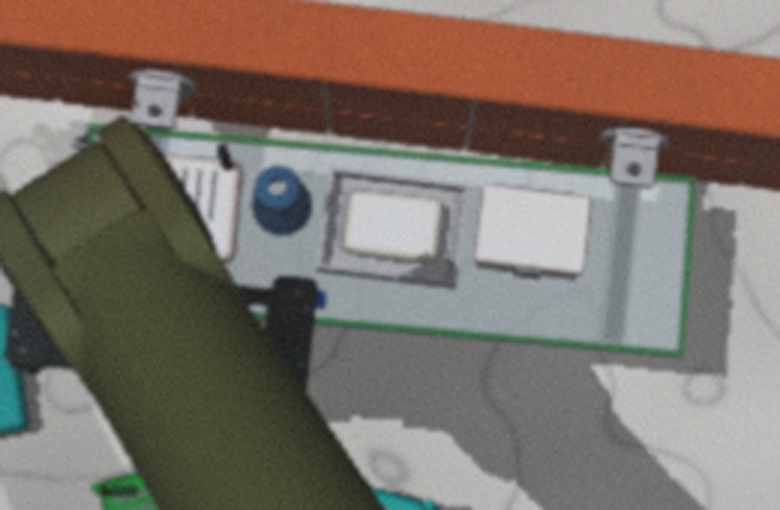

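The view shows the gripper in front of the left part, with the clip's end visible at crop (320,298) and undisturbed. Approaching, then pushing inward with a little leftward motion to keep the peg contact.

Request:
move_arm([
  [0, 0.35, 0, 0, 0, 0, 0],
  [0, 0.3, 0, 0, 0, 0, 0],
  [0, 0.2, 0, 0, 0, 0, 0],
  [0, 0.1, 0, 0, 0, 0, 0],
  [0, 0.1, 0, 0, 0, 0, 0],
])

```text
time_s: 15.52
tool_pos: [0.5607, 0.1962, 0.1216]
tool_rot: [180.0, -0.0, -7.7]
force: [-0.5, 0.3, -0.3]
grip_width: 0.0001
```

Request:
move_arm([
  [0, 0.1, 0, 0, 0, 0, 0],
  [0, 0.1, 0, 0, 0, 0, 0],
  [0, 0.07, 0, 0, 0, 0, 0],
])

```text
time_s: 15.77
tool_pos: [0.5615, 0.1966, 0.1213]
tool_rot: [179.9, 0.2, -7.6]
force: [-4.8, -1.8, 3.2]
grip_width: 0.0006
```

Request:
move_arm([
  [0, 0.07, -0.01, 0, 0, 0, 0],
  [0, 0.07, -0.02, 0, 0, 0, 0],
  [0, 0.07, -0.03, 0, 0, 0, 0],
])

```text
time_s: 16.02
tool_pos: [0.5637, 0.1971, 0.1213]
tool_rot: [179.9, 0.2, -7.6]
force: [-4.9, -0.9, 3.2]
grip_width: 0.0007
```

The left end now moves at about 5 N.

Request:
move_arm([
  [0, 0.07, -0.03, -0.03, 0, 0, 0],
  [0, 0.07, -0.03, -0.03, 0, 0, 0],
  [0, 0.07, -0.03, 0, 0, 0, 0],
])

```text
time_s: 16.27
tool_pos: [0.5655, 0.1975, 0.1214]
tool_rot: [179.9, 0.2, -7.6]
force: [-8.7, -1.9, 3.0]
grip_width: 0.0003
```

Request:
move_arm([
  [0, 0.07, -0.03, 0, 0, 0, 0],
  [0, 0.07, -0.03, 0, 0, 0, 0],
  [0, 0.07, -0.03, 0, 0, 0, 0],
])

```text
time_s: 16.52
tool_pos: [0.5658, 0.1976, 0.1214]
tool_rot: [179.7, 0.5, -7.6]
force: [-13.7, -3.7, 6.7]
grip_width: 0.0005
```

```bash
python3 m3.py t11.png
```

```text
Traceback (most recent call last):
  File "m3.py", line 14, in <module>
    l,nl=fit((P[:,1]>195)&(P[:,1]<230)&(P[:,0]<-30)&(P[:,0]>-125),True)
         ~~~^^^^^^^^^^^^^^^^^^^^^^^^^^^^^^^^^^^^^^^^^^^^^^^^^^^^^^^^^^^
  File "m3.py", line 10, in fit
    c=np.polyfit(A,B,1); r=B-np.polyval(c,A); Q=Q[abs(r)<max(2.5,1.5*np.std(r))]
TypeError: expected non-empty vector for x
```

The force rose to 15.7 N in total at a firm stop, just inside the 16 N limit. Easing off at once.

Request:
move_arm([
  [0, -0.4, 0, -0.1, 0, 0, 0],
  [0, -0.6, 0, 0, 0, 0, 0],
  [0, -1.0, 0, 0, 0, 0, 0],
  [0, -0.3, 3.5, 0, 0, 0, 0],
  [0, 0, 4.0, 0, 0, 0, 0],
])

```text
time_s: 16.98
tool_pos: [0.5359, 0.1311, 0.1238]
tool_rot: [-179.8, -0.1, -7.1]
force: [1.3, -1.0, -0.1]
grip_width: 0.0
```

Request:
move_arm([
  [0, 0, 3.5, 0, 0, 0, 0],
  [0, 0, 1.0, 0, 0, 0, 0],
  [0, 0, 0, 0, 0, 0, 0],
])

```text
time_s: 17.23
tool_pos: [0.5311, 0.0783, 0.1234]
tool_rot: [179.9, -0.1, -7.9]
force: [0.6, 0.0, -0.1]
grip_width: 0.0005
```

```bash
python3 m3.py t11.png
python3 - <<'E'
from h import *
o=np.array([.693,.0562]);a=np.radians(-8.2);R=np.array([[np.cos(a),-np.sin(a)],[np.sin(a),np.cos(a)]])
s=env.get_obs(); print(s["time_s"],((s["tool_pos"][:2]-o)@R*1000).round(1),s["tool_pos"],s["tool_rot"],s["force"])
T=viewer.read_camera("top"); crop(T["img"],215,135,70,52,11,"t11l.png")
E
```

```text
n 291 98 59 ang back 1.25 front 1.17
back true x at y=165,-165: [-11.7  -4.5] front true x: [-136.8 -133.4 -130.1] left true y at x=-25,-80: [210.5 209.3]
17.2833 [-163.7    1.7] [0.5312506  0.08123914 0.1236185 ] [ 1.79993217e+02 -1.05964062e-01 -7.76726759e+00] [-0.17343115  0.9621018   0.32767899]
```

View pics/t11l.png

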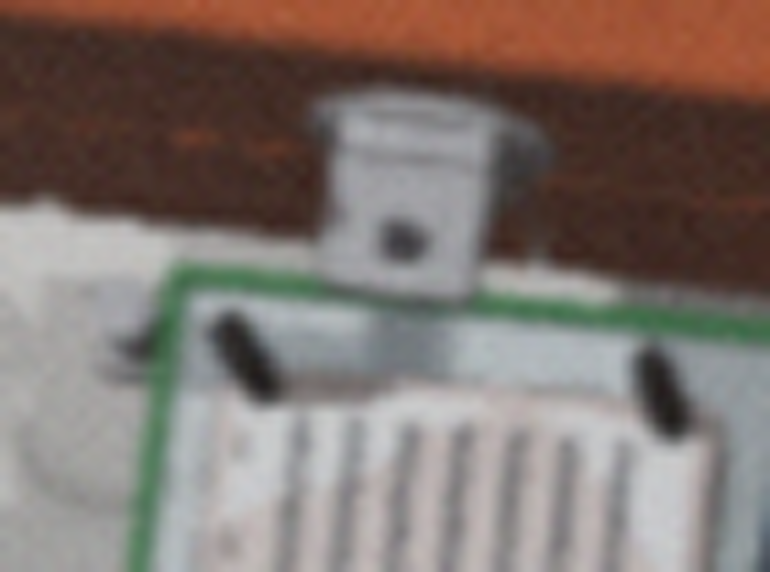

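View pics/t11.png

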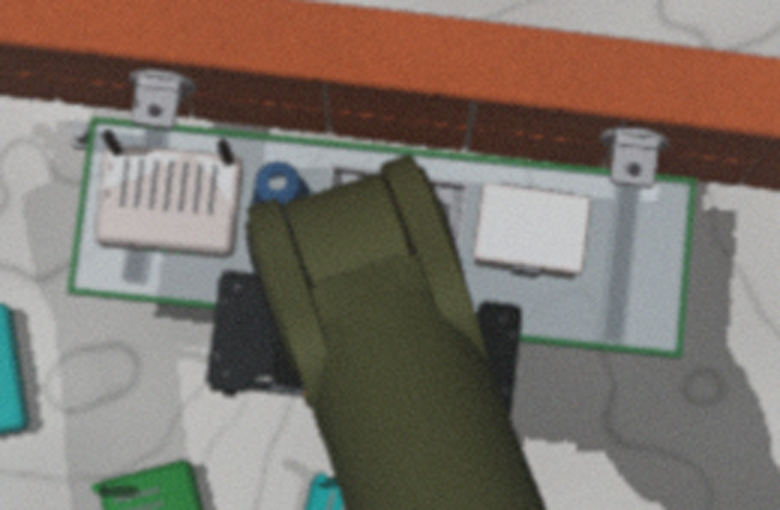

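The views show the left back edge now under its lip, 4.4 mm further in and still on the peg. It bears at -11.7 mm left and -4.5 mm right, both within the 0 to 12 mm range. Everything on the glass is in place. Now the final push: square up to the edge at the middle and approach.

Request:
move_arm([
  [0, 0.5, 0.2, 0.05, 0, 0, -0.013],
  [0, 0.5, 0.2, 0.05, 0, 0, 0],
  [0, 0.3, 0, 0, 0, 0, 0],
  [0, 0.2, 0, 0, 0, 0, 0],
  [0, 0, 0, 0, 0, 0, 0],
])

```text
time_s: 17.75
tool_pos: [0.5459, 0.0774, 0.122]
tool_rot: [-180.0, 0.0, -6.8]
force: [-0.8, 0.3, -0.1]
grip_width: 0.0005
```

```bash
cat > p.py <<'E'
from h import *
o=np.array([.693,.0562]);a=np.radians(-8.2);R=np.array([[np.cos(a),-np.sin(a)],[np.sin(a),np.cos(a)]])
s=env.get_obs(); g=np.radians(-7.0); F=s["force"]
print(round(s["time_s"],2),((s["tool_pos"][:2]-o)@R*1000).round(1),s["tool_pos"].round(4),s["tool_rot"].round(2),"normal",round(-(F[0]*np.cos(g)+F[1]*np.sin(g)),1),"left push",round(-(-F[0]*np.sin(g)+F[1]*np.cos(g)),1),"down",round(F[2],1),"tot",round(np.linalg.norm(F),1))
E
python3 p.py
```

```text
17.75 [-148.6   -0. ] [0.5459 0.0774 0.122 ] [-1.7997e+02  1.0000e-02 -6.7900e+00] normal 0.9 left push -0.2 down -0.1 tot 0.9
```

Request:
move_arm([
  [0, 0.1, 0.1, 0, 0, 0, 0],
  [0, 0.1, 0, 0, 0, 0, 0],
  [0, 0.1, 0, 0, 0, 0, 0],
])

```text
time_s: 18.0
tool_pos: [0.5482, 0.0755, 0.1222]
tool_rot: [180.0, 0.0, -6.8]
force: [-0.0, 0.1, 0.6]
grip_width: 0.0005
```

Request:
move_arm([
  [0, 0.07, 0, -0.01, 0, 0, 0],
  [0, 0.07, 0, -0.01, 0, 0, 0],
])

```text
time_s: 18.17
tool_pos: [0.5496, 0.0752, 0.1224]
tool_rot: [180.0, 0.0, -6.8]
force: [-0.3, -0.0, -0.1]
grip_width: 0.0004
```

```bash
python3 p.py
```

```text
18.17 [-144.7   -1.6] [0.5496 0.0752 0.1224] [179.99   0.    -6.83] normal 0.3 left push 0.0 down -0.1 tot 0.4
```

Request:
move_arm([
  [0, 0.06, 0, -0.01, 0, 0, 0],
  [0, 0.06, 0, -0.02, 0, 0, 0],
])

```text
time_s: 18.33
tool_pos: [0.5502, 0.0752, 0.1226]
tool_rot: [180.0, 0.1, -6.8]
force: [-2.0, 0.6, 0.1]
grip_width: 0.0003
```

```bash
python3 p.py
```

```text
18.33 [-144.1   -1.6] [0.5502 0.0752 0.1226] [ 1.7998e+02  8.0000e-02 -6.8300e+00] normal 2.0 left push -0.4 down 0.1 tot 2.1
```

Request:
move_arm([
  [0, 0.05, 0, -0.02, 0, 0, 0],
  [0, 0.05, 0, -0.02, 0, 0, 0],
])

```text
time_s: 18.5
tool_pos: [0.5503, 0.0751, 0.1226]
tool_rot: [180.0, 0.2, -6.8]
force: [-4.7, 0.9, 0.3]
grip_width: 0.0006
```

```bash
python3 p.py
```

```text
18.5 [-144.    -1.6] [0.5503 0.0751 0.1226] [179.96   0.19  -6.82] normal 4.7 left push -0.3 down 0.3 tot 4.7
```

Firm and level (down 0.3 N). Ramping up gently.

Request:
move_arm([
  [0, 0.05, -0.01, -0.02, 0, 0, 0],
  [0, 0.05, -0.01, -0.02, 0, 0, 0],
])

```text
time_s: 18.67
tool_pos: [0.5504, 0.0752, 0.1226]
tool_rot: [179.9, 0.3, -6.8]
force: [-7.4, -0.4, 2.0]
grip_width: 0.0001
```

```bash
python3 p.py
```

```text
18.67 [-143.9   -1.6] [0.5504 0.0752 0.1226] [179.93   0.31  -6.81] normal 7.3 left push 1.3 down 2.0 tot 7.7
```

Request:
move_arm([
  [0, 0.05, -0.01, -0.02, 0, 0, 0],
  [0, 0.05, -0.01, -0.02, 0, 0, 0],
])

```text
time_s: 18.83
tool_pos: [0.5506, 0.0751, 0.1226]
tool_rot: [179.9, 0.4, -6.8]
force: [-8.9, -1.6, 0.4]
grip_width: 0.0003
```

```bash
python3 p.py
```

```text
18.83 [-143.7   -1.6] [0.5506 0.0751 0.1226] [179.89   0.42  -6.81] normal 8.6 left push 2.6 down 0.4 tot 9.0
```

Request:
move_arm([
  [0, 0.05, 0, -0.02, 0, 0, 0],
  [0, 0.04, 0, -0.02, 0, 0, 0],
])

```text
time_s: 19.0
tool_pos: [0.5506, 0.0751, 0.1226]
tool_rot: [179.9, 0.5, -6.8]
force: [-9.5, 0.7, 0.5]
grip_width: 0.0009
```

```bash
python3 p.py
```

```text
19.0 [-143.6   -1.6] [0.5506 0.0751 0.1226] [179.88   0.53  -6.8 ] normal 9.5 left push 0.5 down 0.5 tot 9.6
```

Request:
move_arm([
  [0, 0.04, 0, -0.02, 0, 0, 0],
  [0, 0, 0, 0, 0, 0, 0],
])

```text
time_s: 19.17
tool_pos: [0.5506, 0.0751, 0.1226]
tool_rot: [179.9, 0.6, -6.8]
force: [-9.7, -0.6, 1.1]
grip_width: 0.0008
```

```bash
python3 p.py
```

```text
19.17 [-143.6   -1.6] [0.5506 0.0751 0.1226] [179.87   0.58  -6.8 ] normal 9.5 left push 1.7 down 1.1 tot 9.8
```

Request:
move_arm([
  [0, 0.05, 0, -0.01, 0, 0, 0],
  [0, 0.04, 0, -0.01, 0, 0, 0],
  [0, 0, 0, 0, 0, 0, 0],
])

```text
time_s: 19.42
tool_pos: [0.5507, 0.0751, 0.1227]
tool_rot: [179.9, 0.7, -6.8]
force: [-11.9, 0.6, 2.1]
grip_width: 0.0003
```

```bash
python3 p.py
```

```text
19.42 [-143.5   -1.6] [0.5507 0.0751 0.1227] [179.85   0.68  -6.79] normal 11.9 left push 0.9 down 2.1 tot 12.1
```

Request:
move_arm([
  [0, 0, 0, 0, 0, 0, 0],
])

```text
time_s: 19.5
tool_pos: [0.5507, 0.0751, 0.1226]
tool_rot: [179.9, 0.7, -6.8]
force: [-12.9, 0.8, 2.0]
grip_width: 0.0007
```

```bash
python3 p.py
```

```text
19.5 [-143.5   -1.6] [0.5507 0.0751 0.1226] [179.85   0.68  -6.79] normal 12.9 left push 0.8 down 2.0 tot 13.1
```

About 12 N normal. I'll hold it steady, with a slight lift to keep it level.

Request:
move_arm([
  [0, 0, 0, -0.02, 0, 0, 0],
  [0, 0, 0, 0, 0, 0, 0],
  [0, 0, 0, 0, 0, 0, 0],
  [0, 0, 0, 0, 0, 0, 0],
])

```text
time_s: 19.83
tool_pos: [0.5507, 0.0751, 0.1227]
tool_rot: [179.9, 0.7, -6.8]
force: [-11.4, -0.2, 0.8]
grip_width: 0.0003
```

```bash
python3 p.py
```

```text
19.83 [-143.5   -1.6] [0.5507 0.0751 0.1227] [179.86   0.68  -6.79] normal 11.3 left push 1.6 down 0.8 tot 11.5
```

Request:
move_arm([
  [0, 0, 0, 0, 0, 0, 0],
  [0, 0, 0, 0, 0, 0, 0],
  [0, 0, 0, 0, 0, 0, 0],
  [0, 0, 0, 0, 0, 0, 0],
  [0, 0, 0, 0, 0, 0, 0],
])

```text
time_s: 20.25
tool_pos: [0.5507, 0.0751, 0.1227]
tool_rot: [179.9, 0.7, -6.8]
force: [-12.0, 1.2, -0.3]
grip_width: 0.0004
```

```bash
python3 p.py
```

```text
20.25 [-143.5   -1.6] [0.5507 0.0751 0.1227] [179.86   0.68  -6.79] normal 12.1 left push 0.3 down -0.3 tot 12.1
```

Request:
move_arm([
  [0, 0, 0, 0, 0, 0, 0],
  [0, 0, 0, 0, 0, 0, 0],
  [0, 0, 0, 0, 0, 0, 0],
  [0, 0, 0, 0, 0, 0, 0],
  [0, 0, 0, 0, 0, 0, 0],
])

```text
time_s: 20.67
tool_pos: [0.5507, 0.0751, 0.1227]
tool_rot: [179.9, 0.7, -6.8]
force: [-11.9, 0.7, 1.3]
grip_width: 0.0004
```

```bash
python3 p.py; python3 m3.py t12.png
```

```text
20.67 [-143.5   -1.6] [0.5507 0.0751 0.1227] [179.85   0.68  -6.79] normal 11.9 left push 0.7 down 1.3 tot 12.0
n 223 99 58 ang back 1.29 front 1.24
back true x at y=165,-165: [-11.7  -4.2] front true x: [-136.8 -133.2 -129.7] left true y at x=-25,-80: [210.5 209.2]
```

Held at 12 N normal for over a second, level within about 1 N, with no motion. Releasing straight back.

Request:
move_arm([
  [0, -0.1, 0, 0.02, 0, 0, 0],
  [0, -0.2, 0, 0.02, 0, 0, 0],
  [0, -0.3, 0, 0, 0, 0, 0],
  [0, -0.6, 0, 0, 0, 0, 0],
  [0, -1.0, 0, 0, 0, 0, 0],
])

```text
time_s: 21.13
tool_pos: [0.5352, 0.0775, 0.1252]
tool_rot: [-180.0, -0.2, -6.9]
force: [-0.7, 0.3, -0.1]
grip_width: 0.0003
```

Request:
move_arm([
  [0, -1.5, 0, 0, 0, 0, 0],
  [0, -2.0, 0, -1.0, 0, 0, 0],
  [0, -2.0, 1, -3.0, 0, 0, 0],
  [0, -2.0, 2, -3.0, 0, 0, 0],
  [0, 0, 3, -2, 0, 0, 0],
])

```text
time_s: 21.55
tool_pos: [0.4503, 0.0301, 0.2172]
tool_rot: [180.0, -0.2, -6.4]
force: [0.7, -0.1, 0.8]
grip_width: 0.0003
```

Request:
move_arm([
  [0, 0, 4, 0, 0, 0, 0],
  [0, 0, 4, 0, 0, 0, 0],
  [0, 0, 4, 0, 0, 0, 0],
  [0, 0, 4, 0, 0, 0, 0],
  [0, 0, 4, 0, 0, 0, 0],
])

```text
time_s: 21.97
tool_pos: [0.4282, -0.1734, 0.2155]
tool_rot: [179.9, -0.2, -6.8]
force: [0.9, 1.2, 0.2]
grip_width: 0.0005
```

```bash
python3 p.py; python3 m3.py t13.png
python3 - <<'E'
from h import *
c=viewer.read_camera("scene"); crop(c["img"],150,120,290,215,2.7,"s13.png")
E
```

```text
21.97 [-229.3 -265. ] [ 0.4282 -0.1734  0.2155] [ 1.7992e+02 -1.7000e-01 -6.8100e+00] normal -0.7 left push -1.4 down 0.2 tot 1.6
n 279 285 58 ang back 1.28 front 1.19
back true x at y=165,-165: [-11.6  -4.3] front true x: [-136.8 -133.3 -129.9] left true y at x=-25,-80: [210.6 209.3]
```

View pics/t13.png

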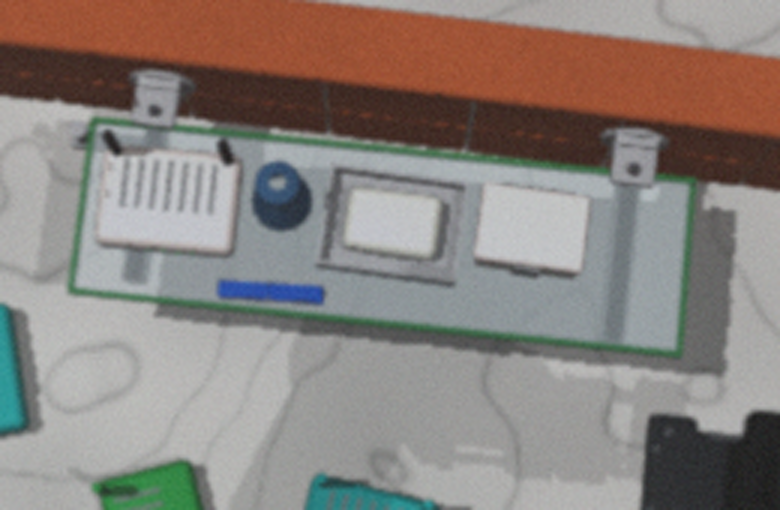

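View pics/s13.png

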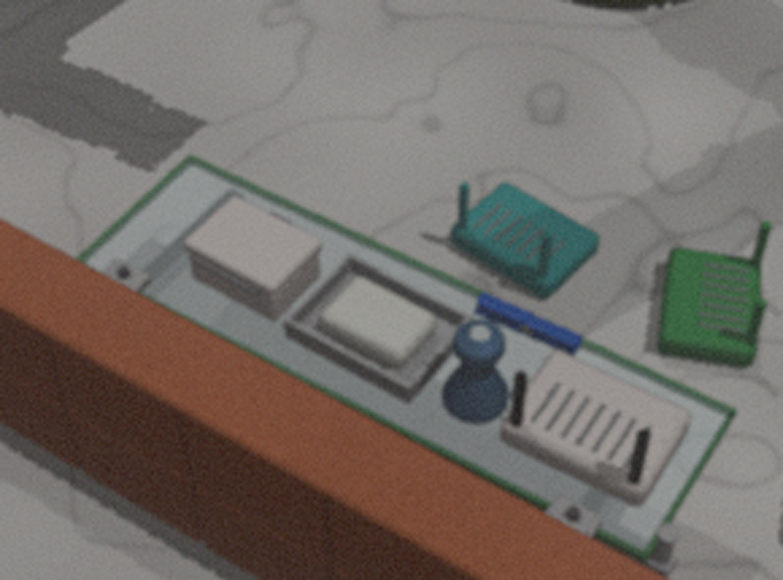

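Both views show everything standing in place, the glass on the peg and under both lips, and the arm clear. Handing in.

```bash
python3 -c "
from cell import job
print(job.sign_off())"
```

```text
the job is handed in; nothing more can be done
None
```

The glass is home: its left edge is on the stop peg and its back edge on both buffers. Everything on it is still standing, and I handed the job in at about 22 s of the 72 s allowed.

**What I did, in order:**
1. I slid the glass 12 mm left until it stopped on the peg. Sliding took about 4.6 N, rising to about 7.8 N at the stop.
2. I pushed the front right corner so the glass turned on the peg until the right buffer stopped it, at about 13.7 N in total.
3. A first push at the middle reached about 12 N without moving the left end. The camera showed it still short of its buffer, so I pushed further left along the front edge until it met a firm stop.
4. I finished at the middle of the front edge, 1–2 mm off centre, with about 12 N. I held it for just over a second, level to within about 1 N by the averaged readings, then withdrew.

**Last checks, arm clear:**
- **Peg:** the left edge reads y = 210.6 mm, against 210 for the peg.
- **Buffers:** the back edge reads about 11.6 mm out at the left clamp and 4.3 mm at the right. The glass did not move when released.
- **Objects:** the router, bell, clip, dish and box all look in place.

**What was less good:**
- **Near the force limit:** the push at the left peaked at about 15.7 N in total, including about 6.7 N downward, just under 16 N. Forces are only read at the end of each move, with about 1 N of noise, so I cannot rule out a brief higher value.
- **Buffer contact:** the lips hide the buffers, so contact there is by feel, not sight. My camera reference for the mount is good to about 2 mm.

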